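# Build a sprung bearing stack and lock it with a bayonet nut

## Task

Assemble the stack on the upright stub shaft: slide the spacer sleeve down onto the bearing, lay the flat washer on the sleeve, then lock them with the hex bayonet nut. Feel for the turn at which the nut's slots drop over the shaft's cross pin, press it down against the spring, give it a quarter turn either way and let it up so that the pin sits in the nut's notches. Press gently, never with more than about 25 N on the stack, and leave the coil, the bracket and the half shell where they are.

Things in the scene. Friction and masses are not known exactly. Their poses are not given: they have to be found in the camera images.
- stack_fixture: Fixed grey round foot, 90 mm diameter, 20 mm high, the stub shaft upright on its axis; origin under its centre on the bench, z up. Heights are from this origin: shaft 25 mm diameter up to 80 mm, tapering to 16 mm at 84 mm, then a 16 mm nose up to 103 mm, coned to 8 mm at its tip, 108 mm high.
- bearing_rest (a point): Point on the axis, fixed at 52 mm height: the unloaded top of the bearing, a steel ring of 40 mm diameter round the shaft on a coil spring. The spring gives 8 mm down to a hard stop; under the bare bearing 4.7 N starts it, 1.3 N more per mm, 15 N near the stop; the weight of the stack (2 N) helps. It comes back up when let go.
- pin_mid (a point): Middle of the square steel cross pin in the nose, 97 mm high; pin 6x6 mm (94 to 100 mm high), level, 24 mm over its ends. Which way it points differs from job to job and is NOT reported (this point's axes are the foot's): its line lies up to 0.7 rad either side of the foot's x axis; see or feel it. It does not turn.
- spacer_sleeve: Loose bare aluminium spacer sleeve, a plain tube standing upright: outer diameter 36 mm, bore 27 mm, height 24 mm; origin at the centre of its underside, z up along the bore.
- flat_washer: Loose flat steel washer lying on the bench: outer diameter 40 mm, bore 27 mm, 8 mm thick; origin at the centre of its underside, z up.
- bayonet_nut: Loose dark steel hex bayonet nut, open above and below, 24 mm high, 44 mm across flats, 0.08 to 0.14 kg; origin at the centre of its underside, z up. Two flats face its own +y and -y. Its lower rim rests on the washer. If its slots miss the pin its underside stops 92 mm above the foot's origin; if they fit it reaches the washer at 84 mm.
- nut_web (a point): Centre of the nut's inner web, 14 mm above its underside. Web: 8 to 16 mm up, bore 17.6 mm, two 10 mm slots along the nut's x that let the pin through (0.15 rad play), two 15 mm wide notches along its y with floor at 14 mm. Underside pressed below 78 mm over the foot's origin (stop at 76), it turns under the pin; locked, pin in the notches, it sits at 80.
- wound_coil: Bystander: coil of orange wire on a white bobbin, 50x44x53 mm; origin at the centre of its underside. Leave alone.
- z_bracket: Bystander: brass Z bracket, 72x44x17 mm, lying; origin at the centre of its underside. Leave alone.
- half_shell: Bystander: pressed aluminium half shell, 46x36x13 mm; origin at the centre of its underside. Leave alone.
Not all that is in view belongs to the job. What is shaped like the stack_fixture but red is not meant.

How it is judged (in metres and radians):
On the way, in this order (a step that is already met when the one before it is completed fails the run):
1. the spacer sleeve is down on the bearing, before the washer and nut (horizontal distance between spacer_sleeve and stack_fixture below 0.003 m and angle between spacer_sleeve's own z axis and vertical below 0.08 rad and z of spacer_sleeve in the frame of stack_fixture between 0.042 and 0.0545 m and horizontal distance between each of flat_washer, bayonet_nut and stack_fixture above 0.05 m), for 0.2 s.
2. the washer lies on the sleeve, before the nut (horizontal distance between each of spacer_sleeve, flat_washer and stack_fixture below 0.003 m and angle between each of spacer_sleeve, flat_washer's own z axis and vertical below 0.08 rad and z of spacer_sleeve in the frame of stack_fixture between 0.042 and 0.0545 m and z of flat_washer in the frame of spacer_sleeve between 0.0225 and 0.0255 m and horizontal distance between bayonet_nut and stack_fixture above 0.05 m), for 0.2 s.
At the end, for the whole second after the job is handed in: Sleeve on bearing, washer on sleeve (22.5 to 25.5 mm above it, underside to underside), nut on washer (6.5 to 9.5 mm), all within 3 mm of the shaft axis and level to 0.08 rad; nut locked on the pin and at rest, underside 78.7 to 81.5 mm above the fixture origin (horizontal distance between each of spacer_sleeve, flat_washer, bayonet_nut and stack_fixture below 0.003 m and angle between each of spacer_sleeve, flat_washer, bayonet_nut's own z axis and vertical below 0.08 rad and z of spacer_sleeve in the frame of stack_fixture between 0.042 and 0.0545 m and z of flat_washer in the frame of spacer_sleeve between 0.0225 and 0.0255 m and z of bayonet_nut in the frame of stack_fixture between 0.0787 and 0.0815 m and z of bayonet_nut in the frame of flat_washer between 0.0065 and 0.0095 m and linear speed of bayonet_nut below 0.01 m/s); the robot touches nothing.
It fails at once if the stack is pressed down with more than 40 N (contact force between any of flat_washer, spacer_sleeve and stack_fixture above 40 N or contact force between flat_washer and spacer_sleeve above 40 N or contact force between bayonet_nut and flat_washer above 40 N).
It fails at once if the coil, the bracket or the half shell is moved by more than 20 mm (distance of any of wound_coil, z_bracket, half_shell from where it was at the start of the episode above 0.02 m).
It also fails if it takes over 72 s, if anything falls off the work surface, if the arm or the gripper's body presses on something with over 40 N, if the wrist force passes 120 N, or if a joint passes its speed limit or range.

## Robot

A 6-joint arm with a two-finger parallel gripper is mounted at the origin on a cart in front of the work surface, level with it; the furniture and walls round the work are solid. World frame = base frame: x ahead of the robot, y to its left, z up, the work surface at z = 0. Lengths are in mm, angles in rad, forces in N, time in s.
With the tool pointing down it reaches from about 350 to 975 mm from the base axis. Payload 7.1 kg.
Tool frame: the origin (TCP) lies midway between the tips of the shut fingers; the grasp point (between the pads) lies 19 mm behind it (ctrl.hold_point_z is the distance from the TCP to the grasp point, in mm); x points along the fingers, y is the direction in which the jaws open and shut, and the axes are right-handed (so a half turn about x gives the same grasp; the last joint's range is limited). The gripper opens to 88 mm and grips with 3 to 60 N. Pads are 20 mm wide; open, the fingers measure 115 mm over their backs; the gripper's body (75 mm by 178 mm) begins 61 mm behind the grasp point.
Start: joints at [1.143, 0.423, 1.63, -0, 1.089, -0.019], TCP at [248.41, 573.495, 222.675] pointing down, gripper open.
Joint ranges: [-3, 3], [-0.9, 2.11], [0.09, 2.58], [-1.31, 4.45], [0.11, 2.69], [-2.54, 2.54]. Speed limits (rad/s): [2.39, 2.39, 3.01, 3.14, 3.14, 3.14].

## Interface

Orientations are given as a rotation vector (axis times angle).
In Python, from workcell import ctrl, get_image, calibration gives the robot as it stands.
- The arm moves only by the tool move_arm, never from a script. Its argument "rows" is a list of rows, each a list of 5 numbers: the shift along the world's x, y, z in mm, then the turn about the world's z in rad, then the closure, from -1 (fully open) to 1 (shut). In form: [[tx, ty, tz, roll, jaw], ...]. A call has 1 to 12 rows; each row is the pose to reach, as a shift and turn from the pose measured when the call began; what a row does not reach only later rows make up. A row lasts 1/8 s, in which the tool goes at most 62.5 mm and 10.7 degrees, less where a joint would pass 70% of its speed; a pose out of reach is approached as far as the arm can. A call with a gripper value outside its range is refused whole. The fingers move at their own pace and stop on an object; the grip force is fixed at half the most. Time passes only in rows, so rows that repeat a pose let the fingers close. It gives the time, the measured TCP pose, the force and the opening at its end, in the units of the state.
- ctrl.get_obs(): the state, without advancing time (a new reading comes with each control period).
- get_image(name): name is "scene" or "side" or "wrist"; returns the picture (480x640x3 uint8, blue, green, red); there is no depth.
- calibration(name): a dict with "fx", "fy", "cx", "cy" (pixels), "view" (4x4, takes a point from world to camera coordinates); the wrist camera has in their place "T_tool_cam" (4x4, takes a point from camera to tool coordinates, whose origin is the TCP and whose axes are the tool frame's). Camera axes: x right, y up, looking along -z (the intrinsics and any distortion apply to the point x, -y, -z); pixel columns grow to the right and rows downward; lengths in mm; the calibration is good to about 2 mm. A picture is of the moment at which its call begins: read the wrist's pose just before it. calibration takes no time and is no camera call.
- ctrl.close_job(): hands the job in, once; it reports no verdict.
The state is a dict: "t": time; "qpos": joint angles; "qvel": joint speeds; "joint_torque": joint torques, N m; "ee_pos": TCP position; "orientation": TCP orientation; "ft_force": force on the tool from outside, world axes, zero at the start; "moment": the same for the moment, N m; "width": finger opening in mm.
Only numpy, scipy, OpenCV 4.12 (cv2) and the standard library are available. Lean on these libraries where they do the work, as an engineer would, in place of code of your own. Each camera call takes 0.05 s, during which the arm holds its last target.

## Working session

There is one attempt and no reset: what is moved stays moved. The work goes in short steps, Python scripts to look and compute and a tool call to move; the robot and the scene stay as the last step left them, time stands still between calls to the robot, and variables do not carry over. Pictures are saved under pics/ and viewed, and the job is handed in when it is done.

Besides the shell and the picture viewer there is one more tool, called as a command line: name --pt "numbers of a row" for each row, then --argument value for the rest. move_arm: Moves the arm, as the interface text tells. Its arguments: {"type":"object","properties":{"rows":{"type":"array"}},"required":["rows"]}

```bash
mkdir -p pics; ls; cat > h.py <<'E'
from workcell import ctrl, get_image, calibration
import numpy as np, cv2
from scipy.spatial.transform import Rotation as R
def st():
    o=ctrl.get_obs(); print({k:np.round(np.array(o[k],float),3).tolist() for k in ['t','ee_pos','orientation','ft_force','moment','width','qpos']}); return o
E
python3 - <<'E'
from h import *
st()
for n in ['scene','side','wrist']:
    cv2.imwrite(f'pics/{n}0.png',get_image(n)); c=calibration(n); print(n,{k:np.round(np.array(v),3).tolist() for k,v in c.items()})
E
```

```text
pics
{'t': 0.0, 'ee_pos': [248.201, 572.996, 221.911], 'orientation': [0.32, 1.547, -0.322], 'ft_force': [0.289, 0.34, 0.461], 'moment': [-0.035, 0.027, -0.025], 'width': 88.218, 'qpos': [1.143, 0.424, 1.631, 0.0, 1.089, -0.019]}
scene {'fx': 566.563, 'fy': 566.563, 'cx': 328.686, 'cy': 235.322, 'view': [[0.541, -0.841, 0.016, -340.177], [0.593, 0.395, 0.701, -409.311], [-0.596, -0.37, 0.713, -783.518], [0.0, 0.0, 0.0, 1.0]]}
side {'fx': 622.573, 'fy': 622.573, 'cx': 332.179, 'cy': 245.648, 'view': [[-1.0, -0.017, 0.018, 569.915], [0.024, -0.578, 0.816, -96.624], [-0.004, 0.816, 0.578, -1195.602], [0.0, 0.0, 0.0, 1.0]]}
wrist {'fx': 391.597, 'fy': 391.597, 'cx': 322.755, 'cy': 239.792, 'T_tool_cam': [[-0.0, 0.254, -0.967, -162.072], [1.0, -0.001, -0.0, 0.069], [-0.001, -0.967, -0.254, -69.43], [0.0, 0.0, 0.0, 1.0]]}
```

View images.

View pics/scene0.png

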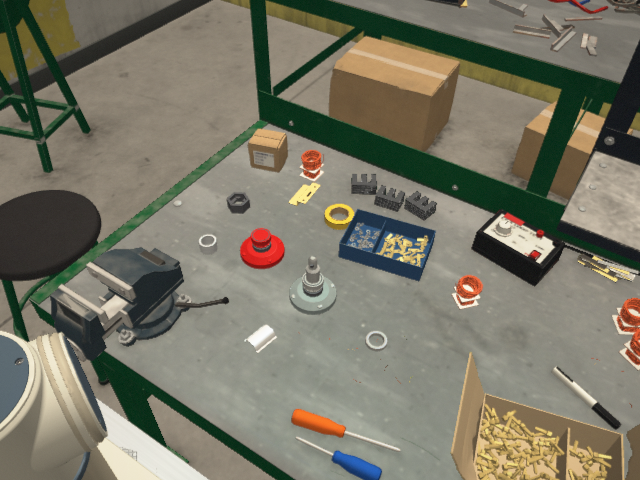

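View pics/side0.png

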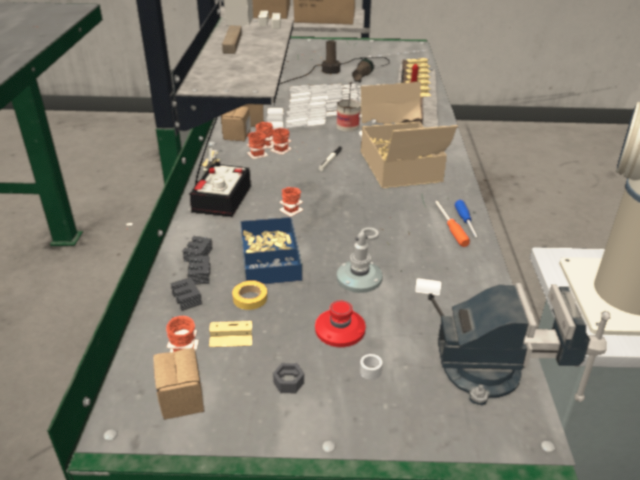

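View pics/wrist0.png

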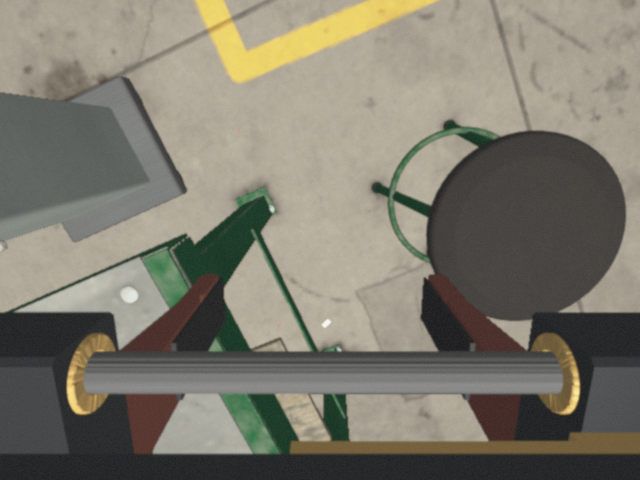

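```bash
cat >> h.py <<'E'
def ray(n,u,v,T=None):
    c=calibration(n); d=np.array([(u-c['cx'])/c['fx'],-(v-c['cy'])/c['fy'],-1.0])
    if n=='wrist': M=T@np.array(c['T_tool_cam'])
    else: M=np.linalg.inv(np.array(c['view']))
    return M[:3,3],M[:3,:3]@d
def plane(n,u,v,z,T=None):
    p,d=ray(n,u,v,T); return p+d*(z-p[2])/d[2]
def tri(a,b):
    (p,d),(q,e)=a,b; d=d/np.linalg.norm(d);e=e/np.linalg.norm(e)
    s=np.linalg.lstsq(np.stack([d,-e],1),q-p,rcond=None)[0]
    x,y=p+s[0]*d,q+s[1]*e; return (x+y)/2,np.linalg.norm(x-y)
def proj(n,P,T=None):
    c=calibration(n); P=np.append(P,1)
    M=np.linalg.inv(T@np.array(c['T_tool_cam'])) if n=='wrist' else np.array(c['view'])
    q=M@P; return np.array([c['cx']+c['fx']*q[0]/-q[2],c['cy']+c['fy']*q[1]/q[2]])
def toolT():
    o=ctrl.get_obs(); T=np.eye(4); T[:3,:3]=R.from_rotvec(o['orientation']).as_matrix(); T[:3,3]=o['ee_pos']; return T
def crop(src,dst,u,v,r,k):
    im=cv2.imread(src) if isinstance(src,str) else src
    y0,x0=max(0,v-r),max(0,u-r); c=im[y0:v+r,x0:u+r]; cv2.imwrite(dst,cv2.resize(c,None,fx=k,fy=k,interpolation=cv2.INTER_CUBIC))
E
python3 - <<'E'
from h import *
s=cv2.imread('pics/scene0.png'); d=cv2.imread('pics/side0.png')
def c(im,u,v,r=32): return cv2.resize(im[v-r:v+r,u-r:u+r],(256,256),interpolation=cv2.INTER_CUBIC)
a=np.hstack([c(s,208,242),c(s,376,340),c(s,238,203)])
b=np.hstack([c(d,371,366),c(d,365,245),c(d,289,378)])
cv2.imwrite('pics/c1.png',np.vstack([a,b]))
a=np.hstack([c(s,313,280,40),c(d,360,258,40),c(s,305,185,40)])
cv2.imwrite('pics/c2.png',a)
print(tri(ray('scene',238,195),ray('side',289,370)), plane('scene',238,203,12),plane('side',289,378,12))
print(tri(ray('scene',208,237),ray('side',371,360)), tri(ray('scene',376,339),ray('side',370,234)))
print('nose',tri(ray('scene',313,259),ray('side',362,233)))
print(plane('scene',313,292,20),plane('side',360,275,20))
E
```

```text
(array([636.53470406, 241.61727896,  31.80338328]), np.float64(4.470517099504151)) [634.98304221 240.63399214  12.        ] [635.12700641 241.81931363  12.        ]
(array([505.97001765, 213.1139519 ,  29.04557064]), np.float64(4.105025936158211)) (array([ 493.55153714, -184.69970595,    5.43013217]), np.float64(4.781848376296998))
nose (array([517.08958126, -36.52091366, 106.57238567]), np.float64(0.8691805676084992))
[513.33472843 -39.03576935  20.        ] [517.05169017 -19.26190139  20.        ]
```

View pics/c1.png

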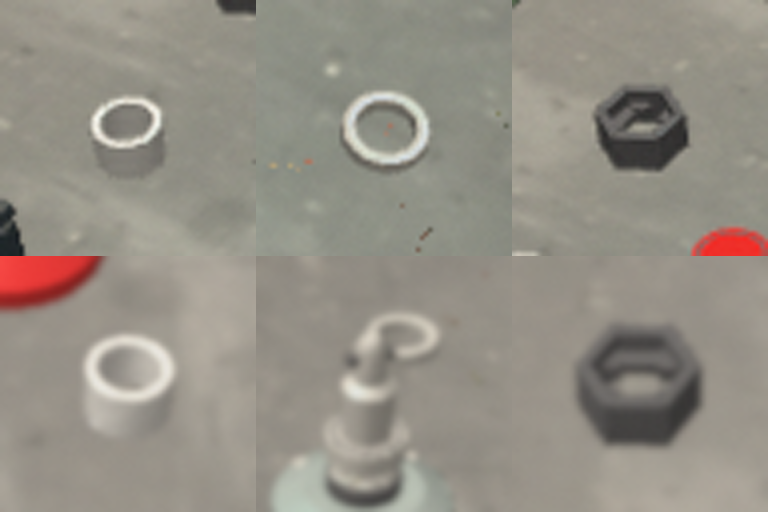

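View pics/c2.png

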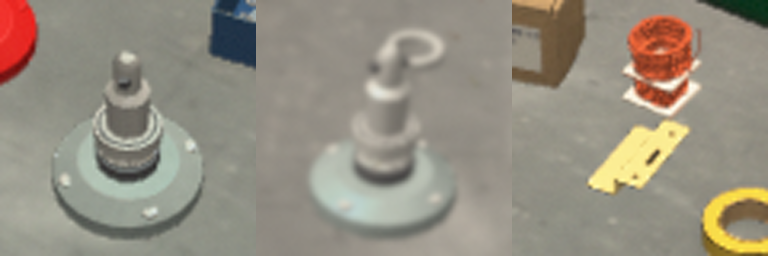

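```bash
python3 - <<'E'
from h import *
T=toolT(); print(np.round(T[:3,:3],3))
print(plane('scene',130,300,100),plane('scene',100,265,130))
for n,P in dict(sl=[506,213,24],nut=[636,241,24]).items(): print(n,np.array(P)-T[:3,3])
E
```

```text
[[-0.     0.398  0.918]
 [-0.001  0.918 -0.398]
 [-1.    -0.001 -0.   ]]
[278.37948373 168.6883205  100.        ] [290.48818334 242.60218154 130.        ]
sl [ 257.75003644 -360.14377921 -198.08525377]
nut [ 387.75003644 -332.14377921 -198.08525377]
```

move_arm --pt "40 -55 0 0 -1" --pt "80 -110 0 0 -1" --pt "120 -165 0 0 -1" --pt "160 -220 0 0 -1" --pt "200 -280 0 0 -1" --pt "230 -320 0 0 -1" --pt "258 -360 0 0 -1" --pt "258 -360 0 0 -1"

```text
t: 1.15
ee_pos: [508.0, 210.1, 222.0]
orientation: [0.323, 1.546, -0.326]
ft_force: [-0.5, 0.1, -0.4]
width: 88.1
```

```bash
python3 - <<'E'
from h import *
o=st(); T=toolT(); np.save('Tw1.npy',T); im=get_image('wrist'); cv2.imwrite('pics/w1.png',im)
print(np.round(T[:3,:3],2), proj('wrist',[506,213,24],T))
E
```

```text
{'t': 1.15, 'ee_pos': [507.958, 210.117, 221.968], 'orientation': [0.323, 1.546, -0.326], 'ft_force': [-0.486, 0.123, -0.443], 'moment': [0.025, -0.018, -0.002], 'width': 88.097, 'qpos': [0.371, 0.314, 1.798, -0.001, 1.03, -0.785]}
[[-0.    0.4   0.92]
 [-0.    0.92 -0.4 ]
 [-1.   -0.    0.  ]] [324.90135753 210.60028643]
```

View pics/w1.png

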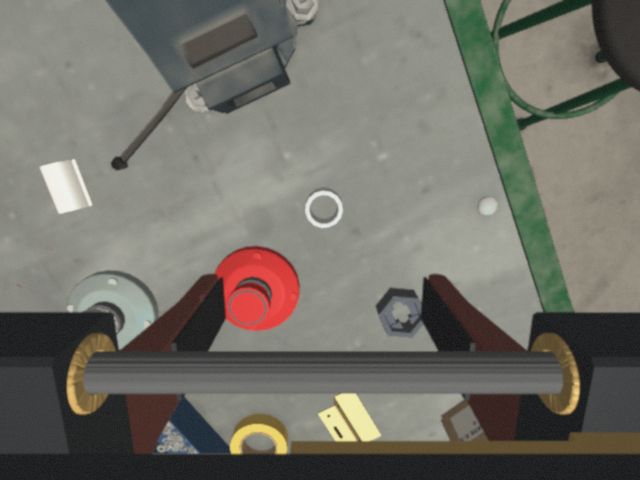

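```bash
python3 - <<'E'
from h import *
T=np.load('Tw1.npy'); im=cv2.imread('pics/w1.png'); g=im.min(2)
def blobs(im,x0,y0,x1,y1,th):
    m=(im[y0:y1,x0:x1].min(2)>th).astype(np.uint8)
    n,l,s,c=cv2.connectedComponentsWithStats(m)
    for i in range(1,n):
        if s[i,4]>40:
            cs,_=cv2.findContours((l==i).astype(np.uint8),cv2.RETR_EXTERNAL,cv2.CHAIN_APPROX_NONE)
            h=cv2.convexHull(cs[0]);
            if len(h)>=5:
                e=cv2.fitEllipse(h); print(th,'blob',s[i,4],'ellipse',e[0][0]+x0,e[0][1]+y0,np.round(e[1],1))
blobs(im,300,185,350,232,200)
blobs(cv2.imread('pics/scene0.png'),190,225,230,260,190)
blobs(cv2.imread('pics/scene0.png'),355,320,400,360,190)
blobs(cv2.imread('pics/side0.png'),350,345,395,385,190)
E
```

```text
200 blob 332 ellipse 323.51581382751465 209.03165435791016 [35.9 36.3]
190 blob 53 ellipse 207.1999340057373 240.1550998687744 [11.6 17. ]
190 blob 89 ellipse 376.4010009765625 339.4908142089844 [16.8 19.9]
190 blob 126 ellipse 370.6476402282715 361.76701164245605 [15.9 21.3]
```

```bash
python3 - <<'E'
from h import *
T=np.load('Tw1.npy')
w=ray('wrist',323.5,208.7,T)
print('sleeve top',tri(w,ray('scene',208.2,238.5)),tri(w,ray('side',370.6,361.5)),plane('wrist',323.5,208.7,24,T)-T[:3,3])
print('scale: 36mm px',391.6*36/np.linalg.norm(plane('wrist',323.5,208.7,24,T)-w[0]))
print('nut',plane('wrist',400,312,24,T),'fix nose via', plane('scene',313,259,107))
crop('pics/w1.png','pics/nutc.png',400,310,40,8)
E
```

```text
sleeve top (array([504.85400814, 211.83475053,  27.02689123]), np.float64(3.4851579617188335)) (array([504.22289096, 212.39539279,  23.32989182]), np.float64(0.573788374871698)) [  -4.12582141    2.40579628 -197.96790306]
scale: 36mm px 38.540080396749
nut [630.21545677 240.61117955  24.        ] fix nose via [517.2731852  -36.78968562 107.        ]
```

View pics/nutc.png

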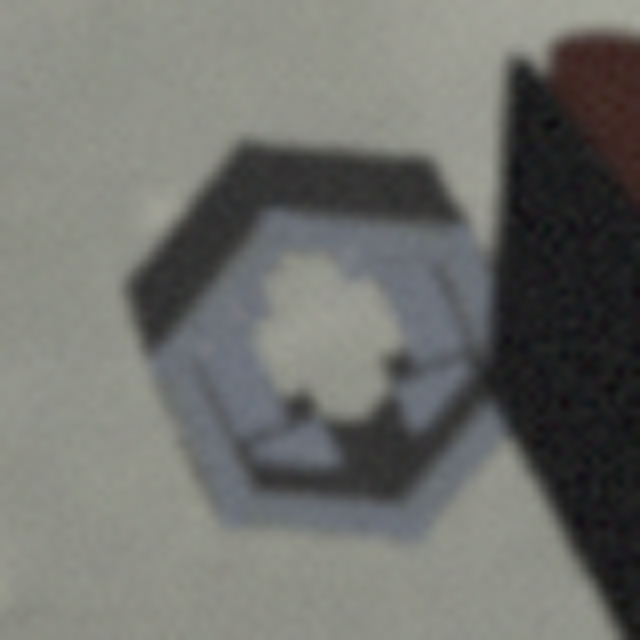

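move_arm --pt "-2 1 -50 0 -0.5" --pt "-4 2.4 -100 0 -0.4" --pt "-4 2.4 -140 0 -0.4" --pt "-4 2.4 -150 0 -0.4"

```text
t: 1.7
ee_pos: [500.6, 214.3, 69.6]
orientation: [0.319, 1.551, -0.326]
ft_force: [-0.7, 1.0, -0.8]
width: 61.7
```

```bash
cat >> h.py <<'E'
def wshot(name):
    T=toolT(); im=get_image('wrist'); cv2.imwrite('pics/'+name+'.png',im); np.save('pics/'+name+'.npy',T); return T,im
def ell(m,off=(0,0)):
    cs,_=cv2.findContours(m.astype(np.uint8),cv2.RETR_EXTERNAL,cv2.CHAIN_APPROX_NONE)
    c=max(cs,key=cv2.contourArea); e=cv2.fitEllipse(cv2.convexHull(c)); return np.array(e[0])+off,np.round(e[1],1)
E
python3 - <<'E'
from h import *
st(); T,im=wshot('w2'); print(proj('wrist',[504.2,212.4,24],T))
E
```

```text
{'t': 1.7, 'ee_pos': [500.603, 214.261, 69.578], 'orientation': [0.319, 1.551, -0.326], 'ft_force': [-0.721, 0.994, -0.767], 'moment': [-0.026, 0.008, -0.016], 'width': 61.698, 'qpos': [0.383, 0.536, 1.892, -0.001, 0.72, -0.776]}
[322.44305507 272.77770862]
```

View pics/w2.png

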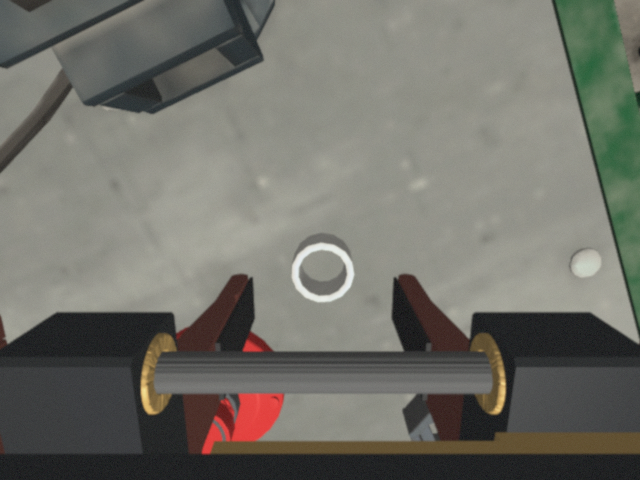

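```bash
python3 - <<'E'
from h import *
st(); T=np.load('pics/w2.npy'); im=cv2.imread('pics/w2.png')
m=np.zeros((480,640),np.uint8); m[235:310,285:360]=im[235:310,285:360].min(2)>205
c,a=ell(m); print(c,a,plane('wrist',*c,24,T), 391.6*36/(T[2,3]+162-24))
T1=np.load('Tw1.npy'); print(tri(ray('wrist',*c,T),ray('wrist',323.5,209.0,T1)))
E
```

```text
{'t': 1.75, 'ee_pos': [501.279, 214.254, 69.883], 'orientation': [0.32, 1.55, -0.325], 'ft_force': [-0.539, -0.558, -0.769], 'moment': [0.001, 0.012, 0.005], 'width': 61.489, 'qpos': [0.382, 0.536, 1.891, -0.001, 0.719, -0.777]}
[322.46154785 272.38430786] [57.4 61.1] [503.99064069 212.50237429  24.        ] 67.9148730358886
(array([504.22974544, 212.37124467,  23.22030805]), np.float64(0.0411426244222149))
```

move_arm --pt "2.8 -1.8 -20 0 -0.4" --pt "2.8 -1.8 -45 0 -0.4" --pt "2.8 -1.8 -60 0 -0.4" --pt "2.8 -1.8 -65 0 -0.4" --pt "2.8 -1.8 -65 0 -0.4"

```text
t: 2.38
ee_pos: [504.4, 212.8, 5.4]
orientation: [0.32, 1.55, -0.325]
ft_force: [-0.1, -0.0, 0.3]
width: 61.5
```

move_arm --pt "0 0 0 0 1" --pt "0 0 0 0 1" --pt "0 0 0 0 1" --pt "0 0 0 0 1" --pt "0 0 0 0 1" --pt "0 0 40 0 1" --pt "0 0 100 0 1" --pt "0 0 150 0 1" --pt "0 0 155 0 1"

```text
t: 3.5
ee_pos: [506.5, 213.6, 163.9]
orientation: [0.323, 1.544, -0.322]
ft_force: [0.1, -0.4, -0.1]
width: 35.7
```

```bash
python3 - <<'E'
from h import *
st(); T,im=wshot('w3')
E
```

```text
{'t': 3.5, 'ee_pos': [506.452, 213.583, 163.934], 'orientation': [0.323, 1.544, -0.322], 'ft_force': [0.079, -0.375, -0.113], 'moment': [-0.046, 0.011, 0.021], 'width': 35.729, 'qpos': [0.378, 0.39, 1.843, -0.001, 0.905, -0.782]}
```

View pics/w3.png

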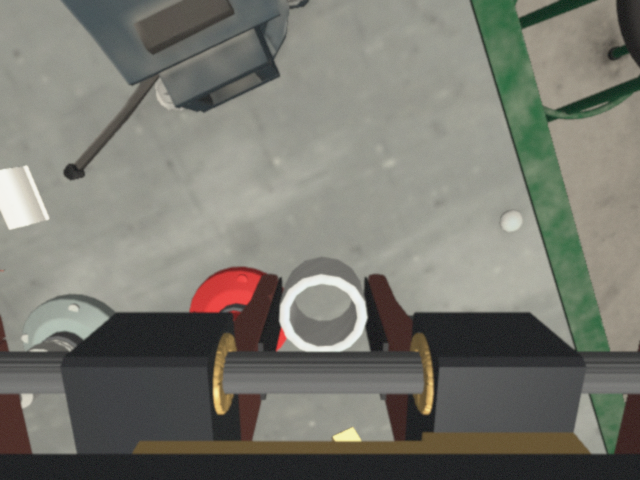

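move_arm --pt "0 -30 30 0 1" --pt "3 -90 58 0 1" --pt "6 -150 58 0 1" --pt "9 -210 58 0 1" --pt "11 -250 58 0 1" --pt "11 -250 58 0 1" --pt "11 -250 58 0 1"

```text
t: 4.42
ee_pos: [515.6, -36.4, 219.0]
orientation: [0.322, 1.549, -0.323]
ft_force: [-0.9, -0.3, -1.3]
width: 36.1
```

```bash
python3 - <<'E'
from h import *
st(); T,im=wshot('w4'); print(proj('wrist',[517,-37,108],T))
E
```

```text
{'t': 4.425, 'ee_pos': [515.632, -36.403, 219.038], 'orientation': [0.322, 1.549, -0.323], 'ft_force': [-0.87, -0.331, -1.255], 'moment': [0.007, 0.03, -0.027], 'width': 36.122, 'qpos': [-0.093, 0.271, 1.868, -0.001, 1.005, -1.252]}
[322.77954368 239.08545995]
```

View pics/w4.png

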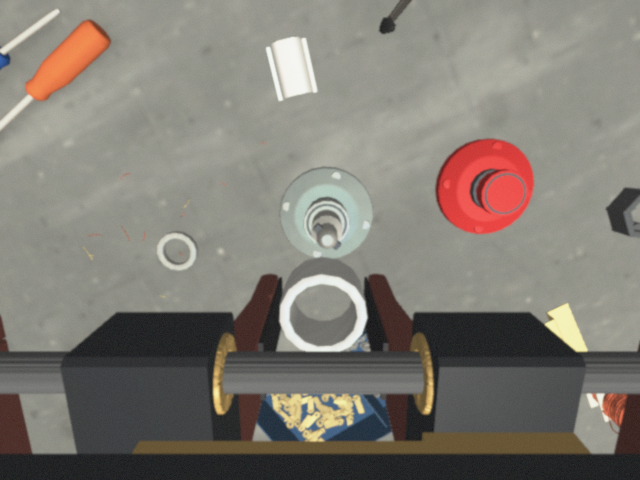

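```bash
python3 - <<'E'
from h import *
crop('pics/w4.png','pics/w4c.png',326,215,55,7)
E
```

```text
(no output)
```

View pics/w4c.png

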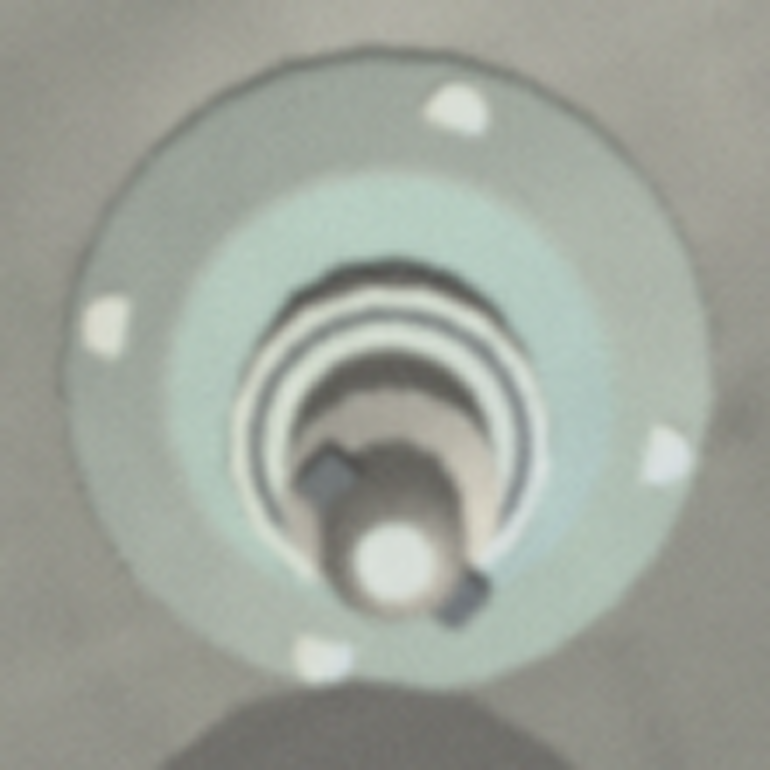

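```bash
python3 - <<'E'
from h import *
T=np.load('pics/w4.npy'); f=lambda x,y:(271+x/7-.43,160+y/7-.43)
for n,p,z in [('tip',(397,563),108),('bearing',(390,442),52),('foot',(388,374),20)]: print(n,plane('wrist',*f(*p),z,T))
a=plane('wrist',*f(330,473),97,T); b=plane('wrist',*f(465,597),97,T); print('pin',a,b,(a+b)/2,np.linalg.norm((a-b)[:2]),np.arctan2(*(a-b)[:2][::-1]))
for p,q in [((458,108),(325,660)),((105,327),(665,455))]:
  d=plane('wrist',*f(*p),20,T)-plane('wrist',*f(*q),20,T); print(np.arctan2(d[1],d[0]))
print('tip tri',tri(ray('wrist',*f(397,563),T),ray('scene',313,257.5)),tri(ray('wrist',*f(397,563),T),ray('side',362,232)))
# sleeve in tool
im=cv2.imread('pics/w4.png'); m=np.zeros((480,640),np.uint8); m[270:352,275:372]=im[270:352,275:372].min(2)>195
c,ax=ell(m); print('sl ring',c,ax)
C=calibration('wrist'); M=np.array(C['T_tool_cam']); d=M[:3,:3]@np.array([(c[0]-C['cx'])/C['fx'],-(c[1]-C['cy'])/C['fy'],-1]); p=M[:3,3]
for tx in (-17,-19,-21): print(p+d*(tx-p[0])/d[0])
E
```

```text
tip [518.91966048 -34.29272857 108.        ]
bearing [518.10637727 -34.27179204  52.        ]
foot [515.84749046 -33.32583748  20.        ]
pin [509.68113425 -37.93789952  97.        ] [527.97877611 -30.12409287  97.        ] [518.82995518 -34.03099619  97.        ] 19.896212502341843 -2.7379962250374428
2.5003246909509893
-2.209573114279063
tip tri (array([519.50415502, -34.69891487, 107.34031681]), np.float64(1.06018987235924)) (array([517.61087348, -33.8852553 , 110.58350819]), np.float64(1.3556839878473865))
sl ring [322.82342529 314.53857422] [79.3 86.3]
[-17.           0.14852543  -0.16996574]
[-19.           0.14742129  -1.12480839]
[-21.           0.14631715  -2.07965103]
```

move_arm --pt "3.8 1.6 0 0 1" --pt "3.8 1.6 -50 0 1" --pt "3.8 1.6 -90 0 1" --pt "3.8 1.6 -100 0 1" --pt "3.8 1.6 -100 0 1"

```text
t: 5.1
ee_pos: [519.8, -33.8, 119.4]
orientation: [0.321, 1.55, -0.322]
ft_force: [0.0, 0.1, 0.4]
width: 36.0
```

```bash
python3 - <<'E'
from h import *
st(); T,im=wshot('w5'); crop(im,'pics/w5c.png',322,300,70,5)
E
```

```text
{'t': 5.1, 'ee_pos': [519.833, -33.785, 119.363], 'orientation': [0.321, 1.55, -0.322], 'ft_force': [0.019, 0.083, 0.413], 'moment': [0.013, -0.015, 0.022], 'width': 35.972, 'qpos': [-0.087, 0.425, 1.927, -0.001, 0.792, -1.248]}
```

View pics/w5c.png

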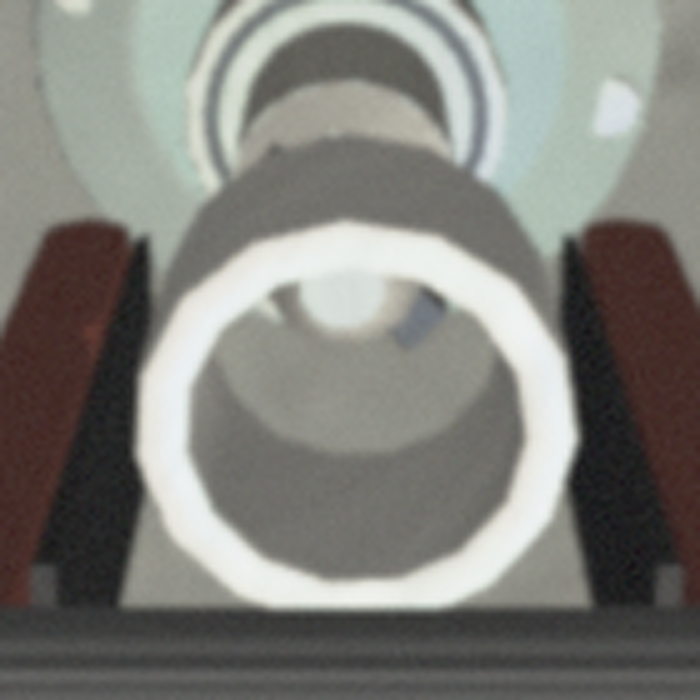

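```bash
python3 - <<'E'
from h import *
T=np.load('pics/w5.npy'); f=lambda x,y:(252+x/5-.4,230+y/5-.4)
p=plane('wrist',*f(342,294),108,T); print('tip',p)
b=plane('wrist',*f(347,112),52,T); print('bearing',b)
C=calibration('wrist')
u=f(357,418); Ti=np.eye(4); o,d=ray('wrist',*u,T); 
Z=T[2,3]-5.4+24; s=plane('wrist',*u,Z,T); print('sleeve top',s, 'shift tip',p-s,'shift bearing',b-s)
E
```

```text
tip [519.24357644 -34.83478243 108.        ]
bearing [517.91618739 -34.08785115  52.        ]
sleeve top [518.58578146 -32.97899016 137.96322133] shift tip [  0.65779498  -1.85579227 -29.96322133] shift bearing [ -0.66959407  -1.10886099 -85.96322133]
```

move_arm --pt "0 -1.4 0 0 1" --pt "0 -1.4 -10 0 1" --pt "0 -1.4 -20 0 1" --pt "0 -1.4 -28 0 1" --pt "0 -1.4 -28 0 1"

```text
t: 5.78
ee_pos: [519.8, -35.3, 91.2]
orientation: [0.321, 1.55, -0.322]
ft_force: [0.1, -0.3, -0.8]
width: 36.1
```

move_arm --pt "0 0 -4 0 1" --pt "0 0 -8 0 1" --pt "0 0 -12 0 1" --pt "0 0 -14 0 1"

```text
t: 6.28
ee_pos: [519.7, -35.3, 76.9]
orientation: [0.321, 1.55, -0.322]
ft_force: [-0.7, 0.2, -0.5]
width: 36.0
```

Over the shaft with no contact force. Down to the bearing (about 18.5 mm more).

move_arm --pt "0 0 -6 0 1" --pt "0 0 -12 0 1" --pt "0 0 -16 0 1" --pt "0 0 -18.5 0 1" --pt "0 0 -19 0 1"

```text
t: 6.9
ee_pos: [519.6, -35.3, 57.8]
orientation: [0.321, 1.55, -0.322]
ft_force: [-0.9, 0.4, 2.2]
width: 36.1
```

move_arm --pt "0 0 0 0 -0.4" --pt "0 0 0 0 -0.4" --pt "0 0 0 0 -0.4" --pt "0 0 30 0 -0.4" --pt "0 0 80 0 -0.4" --pt "0 0 120 0 -0.4" --pt "-20 -40 140 0 -0.4" --pt "-20 -100 150 0 -0.4" --pt "-24 -149 150 0 -0.4" --pt "-24 -149 150 0 -0.4"

```text
t: 8.15
ee_pos: [495.4, -187.1, 208.2]
orientation: [0.324, 1.549, -0.326]
ft_force: [0.0, -0.1, -0.8]
width: 61.4
```

```bash
python3 - <<'E'
from h import *
st(); T,im=wshot('w6'); cv2.imwrite('pics/side6.png',get_image('side')); crop('pics/side6.png','pics/side6c.png',360,258,50,6)
E
```

```text
{'t': 8.15, 'ee_pos': [495.42, -187.055, 208.178], 'orientation': [0.324, 1.549, -0.326], 'ft_force': [0.043, -0.093, -0.794], 'moment': [0.02, 0.026, -0.028], 'width': 61.448, 'qpos': [-0.382, 0.303, 1.851, -0.002, 0.989, -1.538]}
```

View pics/w6.png

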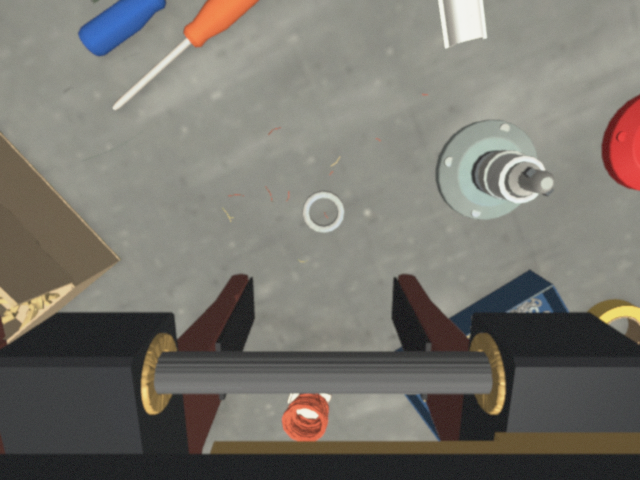

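View pics/side6c.png

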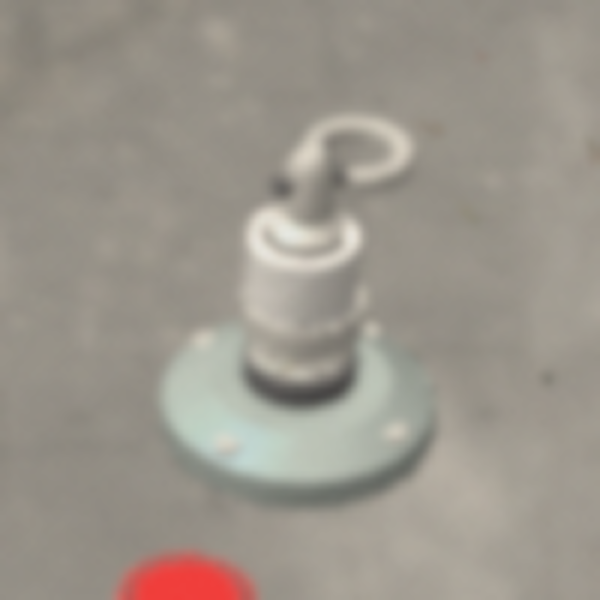

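```bash
python3 - <<'E'
from h import *
st(); T=np.load('pics/w6.npy'); im=cv2.imread('pics/w6.png')
for th in (185,195,205):
  m=np.zeros((480,640),np.uint8); m[185:240,295:352]=im[185:240,295:352].min(2)>th
  c,a=ell(m); print(c,a,plane('wrist',*c,8,T),391.6*40/(T[2,3]+162-8))
s=cv2.imread('pics/scene0.png'); m=np.zeros(s.shape[:2],np.uint8); m[320:360,355:400]=s[320:360,355:400].min(2)>180; c2,a2=ell(m);print(c2,a2)
print(tri(ray('wrist',*c,T),ray('scene',*c2)),tri(ray('wrist',*c,T),ray('side',371.5,235)))
T4=np.load('pics/w4.npy');print('w4/w6',tri(ray('wrist',*c,T),ray('wrist',177,251,T4)))
print(plane('scene',470,360,100))
E
```

```text
{'t': 8.25, 'ee_pos': [495.265, -184.349, 207.68], 'orientation': [0.322, 1.551, -0.323], 'ft_force': [0.788, -0.309, 0.283], 'moment': [-0.017, 0.003, 0.001], 'width': 61.459, 'qpos': [-0.378, 0.303, 1.853, -0.001, 0.989, -1.537]}
[323.44805908 212.03744507] [38.7 39.3] [ 494.07515994 -186.02418428    8.        ] 43.249411555823556
[323.55215454 212.04354858] [37.7 38.2] [ 494.11969328 -185.93698339    8.        ] 43.249411555823556
[322.13043213 210.55967712] [32.7 34. ] [ 492.29091246 -186.59233296    8.        ] 43.249411555823556
[376.24411011 339.42773438] [17.2 20.5]
(array([ 492.29513108, -186.89359277,   10.09306073]), np.float64(1.143927488243245)) (array([ 490.71160481, -186.57910888,    0.8656369 ]), np.float64(5.5459728002640505))
w4/w6 (array([ 493.83369625, -187.06269875,    3.29681732]), np.float64(1.5214658238967695))
[ 482.23853833 -350.51437144  100.        ]
```

move_arm --pt "-1.2 -1.6 -50 0 -0.4" --pt "-1.2 -1.6 -100 0 -0.4" --pt "-1.2 -1.6 -145 0 -0.4" --pt "-1.2 -1.6 -157 0 -0.4" --pt "-1.2 -1.6 -157 0 -0.4"

```text
t: 8.88
ee_pos: [494.1, -185.1, 50.6]
orientation: [0.322, 1.552, -0.322]
ft_force: [-0.1, 0.5, 0.5]
width: 61.1
```

```bash
python3 - <<'E'
from h import *
st(); T,im=wshot('w7')
m=np.zeros((480,640),np.uint8); m[240:335,270:375]=im[240:335,270:375].min(2)>190
c,a=ell(m); print(c,a,plane('wrist',*c,8,T),391.6*40/(T[2,3]+162-8))
T6=np.load('pics/w6.npy');print(tri(ray('wrist',323.5,212,T6),ray('wrist',*c,T)))
crop(im,'pics/w7c.png',322,285,60,6)
E
```

```text
{'t': 8.875, 'ee_pos': [494.107, -185.111, 50.634], 'orientation': [0.322, 1.552, -0.322], 'ft_force': [-0.083, 0.453, 0.504], 'moment': [0.022, -0.01, 0.061], 'width': 61.086, 'qpos': [-0.38, 0.552, 1.935, -0.002, 0.66, -1.54]}
[321.17297363 268.22842407] [63.2 67.2] [ 494.08074436 -185.97365056    8.        ] 76.54626956962073
(array([ 494.03915795, -185.95472122,    8.13584615]), np.float64(0.00013542205227323436))
```

View pics/w7c.png

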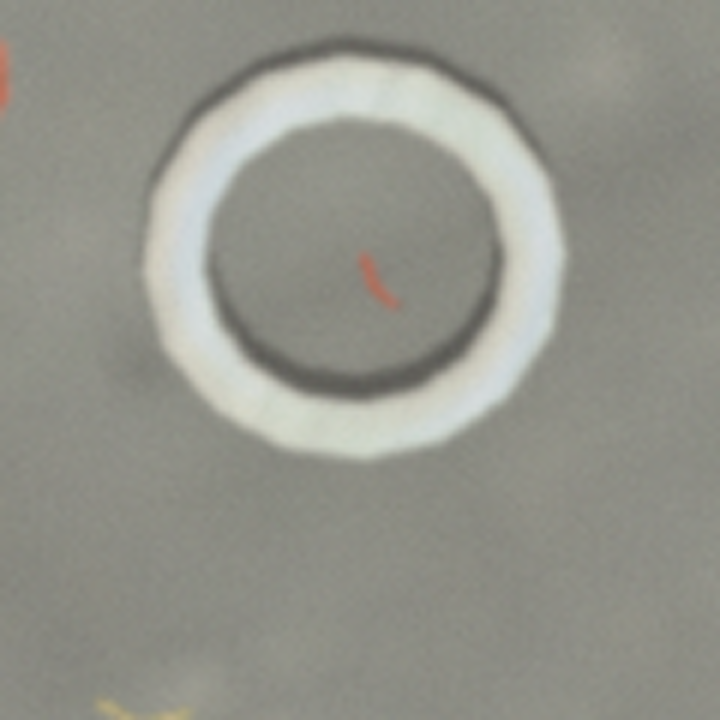

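move_arm --pt "0 -0.9 -25 0 -0.4" --pt "0 -0.9 -42 0 -0.4" --pt "0 -0.9 -47 0 -0.4" --pt "0 -0.9 -48 0 -0.4" --pt "0 -0.9 -48 0 1" --pt "0 -0.9 -48 0 1" --pt "0 -0.9 -48 0 1" --pt "0 -0.9 -48 0 1" --pt "0 -0.9 -48 0 1"

```text
t: 10.05
ee_pos: [495.1, -186.6, 3.9]
orientation: [0.321, 1.549, -0.323]
ft_force: [-1.2, 0.3, 4.8]
width: 38.7
```

```bash
python3 - <<'E'
from h import *
st(); T,im=wshot('w8'); crop(im,'pics/w8c.png',322,300,70,5); st()
E
```

```text
{'t': 10.05, 'ee_pos': [495.13, -186.613, 3.925], 'orientation': [0.321, 1.549, -0.323], 'ft_force': [-1.209, 0.269, 4.819], 'moment': [0.029, 0.015, 0.008], 'width': 38.701, 'qpos': [-0.382, 0.638, 1.938, -0.002, 0.567, -1.541]}
{'t': 10.1, 'ee_pos': [495.083, -186.617, 3.895], 'orientation': [0.321, 1.549, -0.323], 'ft_force': [-1.239, -0.675, 5.81], 'moment': [0.019, 0.108, 0.003], 'width': 38.263, 'qpos': [-0.382, 0.638, 1.938, -0.002, 0.567, -1.541]}
```

View pics/w8c.png

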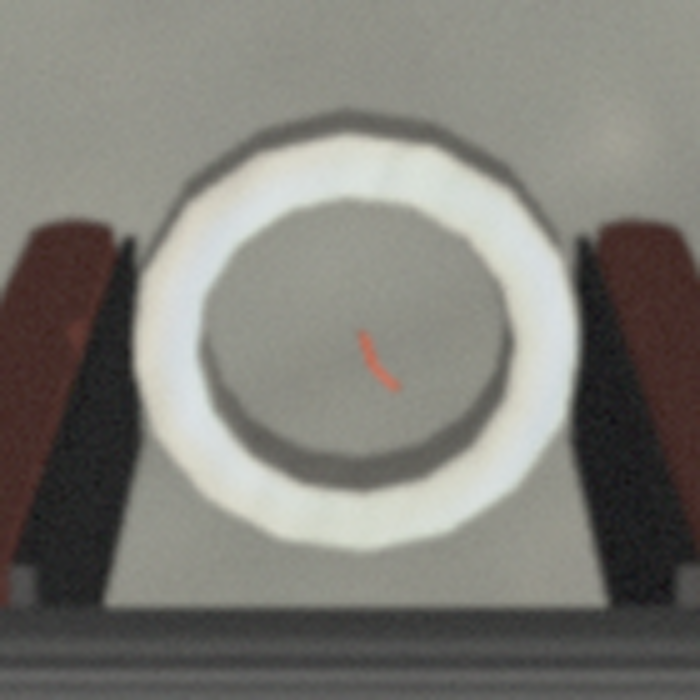

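move_arm --pt "0 0 0 0 1" --pt "0 0 5 0 1" --pt "0 0 20 0 1" --pt "0 0 60 0 1" --pt "0 0 110 0 1" --pt "0 0 160 0 1" --pt "0 0 190 0 1" --pt "0 0 190 0 1"

```text
t: 11.1
ee_pos: [496.6, -187.2, 197.2]
orientation: [0.32, 1.543, -0.323]
ft_force: [0.8, -0.8, 0.2]
width: 38.4
```

```bash
python3 - <<'E'
from h import *
st(); T,im=wshot('w9'); crop(im,'pics/w9c.png',322,300,70,5)
E
```

```text
{'t': 11.1, 'ee_pos': [496.583, -187.207, 197.248], 'orientation': [0.32, 1.543, -0.323], 'ft_force': [0.835, -0.753, 0.191], 'moment': [-0.029, 0.01, 0.027], 'width': 38.448, 'qpos': [-0.382, 0.317, 1.861, -0.001, 0.959, -1.542]}
```

View pics/w9c.png

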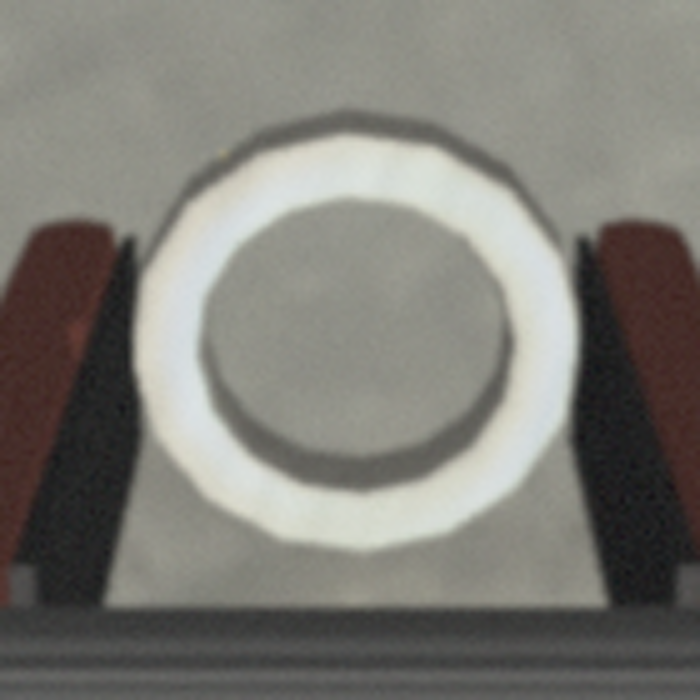

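```bash
python3 - <<'E'
from h import *
T=np.load('pics/w9.npy'); u=(252+357/5-.4,230+341/5-.4)
p=plane('wrist',*u,T[2,3]+4.1,T); print(p-T[:3,3])
E
```

```text
[-1.68382748  0.98452106  4.1       ]
```

move_arm --pt "5 30 0 0 1" --pt "12 80 0 0 1" --pt "18 125 0 0 1" --pt "23 152 0 0 1" --pt "23 152 -40 0 1" --pt "23 152 -75 0 1" --pt "23 152 -79 0 1" --pt "23 152 -79 0 1"

```text
t: 12.15
ee_pos: [518.2, -34.8, 116.1]
orientation: [0.321, 1.548, -0.323]
ft_force: [-0.3, 0.6, -0.7]
width: 38.3
```

```bash
python3 - <<'E'
from h import *
st(); T,im=wshot('w10'); crop(im,'pics/w10c.png',322,300,70,5)
E
```

```text
{'t': 12.15, 'ee_pos': [518.232, -34.815, 116.145], 'orientation': [0.321, 1.548, -0.323], 'ft_force': [-0.28, 0.57, -0.741], 'moment': [-0.015, -0.007, 0.002], 'width': 38.263, 'qpos': [-0.089, 0.427, 1.934, -0.002, 0.782, -1.248]}
```

View pics/w10c.png

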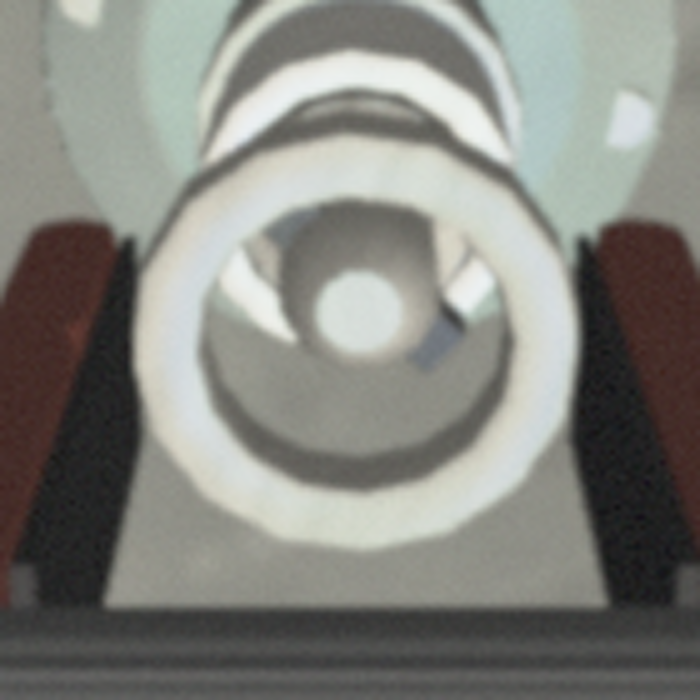

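```bash
python3 - <<'E'
from h import *
T=np.load('pics/w10.npy'); f=lambda x,y:(252+x/5-.4,230+y/5-.4)
p=plane('wrist',*f(360,312),108,T); s=plane('wrist',*f(357,341),T[2,3]+4.1,T); print(p,s,p-s)
st()
E
```

```text
[518.80305909 -34.51440117 108.        ] [516.56897302 -33.83724208 120.24501319] [  2.23408607  -0.67715909 -12.24501319]
{'t': 12.2, 'ee_pos': [518.864, -34.928, 116.861], 'orientation': [0.321, 1.546, -0.323], 'ft_force': [-0.15, -0.06, -0.659], 'moment': [-0.015, 0.012, -0.026], 'width': 38.917, 'qpos': [-0.089, 0.426, 1.933, -0.002, 0.782, -1.248]}
```

move_arm --pt "1.5 -0.6 -5 0 1" --pt "1.5 -0.6 -14 0 1" --pt "1.5 -0.6 -22 0 1" --pt "1.5 -0.6 -27 0 1" --pt "1.5 -0.6 -27 0 1"

```text
t: 12.82
ee_pos: [519.9, -35.5, 89.3]
orientation: [0.321, 1.547, -0.323]
ft_force: [-0.3, 0.1, -0.4]
width: 38.6
```

move_arm --pt "0.4 0 -3 0 1" --pt "0.4 0 -6 0 1" --pt "0.4 0 -8.5 0 1" --pt "0.4 0 -9.3 0 1"

```text
t: 13.32
ee_pos: [520.3, -35.5, 79.9]
orientation: [0.321, 1.547, -0.323]
ft_force: [-0.8, -0.1, 4.9]
width: 38.8
```

move_arm --pt "0 0 0 0 -0.4" --pt "0 0 0 0 -0.4" --pt "0 0 0 0 -0.4" --pt "0 0 30 0 -0.4" --pt "0 0 80 0 -0.4" --pt "0 0 120 0 -0.4" --pt "0 0 135 0 -0.5" --pt "0 0 135 0 -0.5"

```text
t: 14.32
ee_pos: [520.6, -35.5, 215.2]
orientation: [0.321, 1.546, -0.323]
ft_force: [-1.3, 0.6, -0.4]
width: 66.1
```

```bash
python3 - <<'E'
from h import *
st(); T,im=wshot('w11'); crop(im,'pics/w11c.png',326,225,55,7)
E
```

```text
{'t': 14.325, 'ee_pos': [520.577, -35.502, 215.247], 'orientation': [0.321, 1.546, -0.323], 'ft_force': [-1.336, 0.579, -0.398], 'moment': [0.007, -0.04, 0.053], 'width': 66.071, 'qpos': [-0.09, 0.281, 1.864, -0.002, 0.996, -1.25]}
```

View pics/w11c.png

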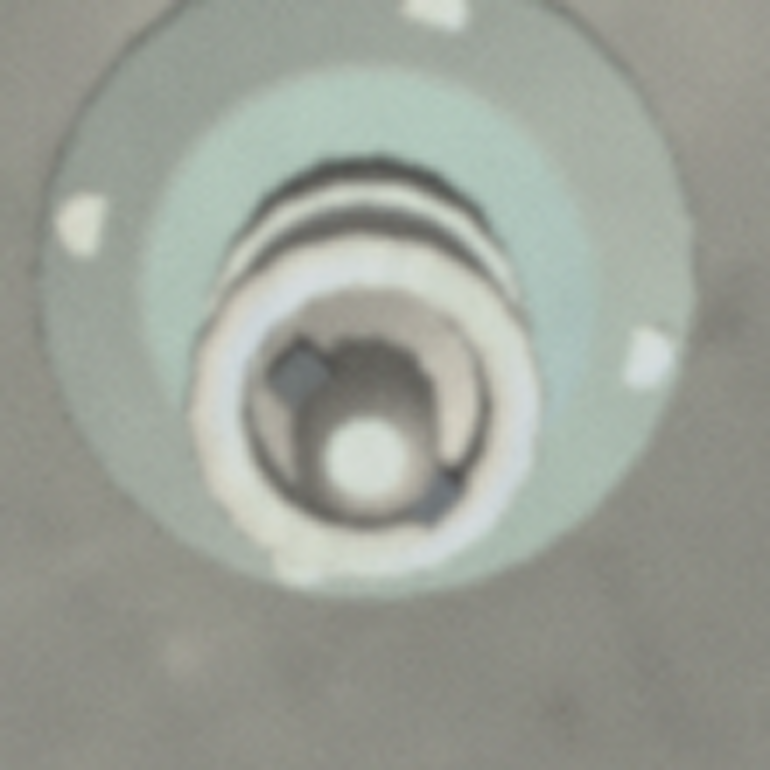

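```bash
python3 - <<'E'
from h import *
T=np.load('pics/w11.npy'); f=lambda x,y:(271+x/7-.43,170+y/7-.43)
for z in (97,100):
  a=plane('wrist',*f(300,372),z,T); b=plane('wrist',*f(437,497),z,T); d=b-a; print((a+b)/2,np.linalg.norm(d),np.arctan2(d[1],d[0]))
print('tip',plane('wrist',*f(368,460),108,T),'washer',plane('wrist',*f(367,405),84,T))
st()
E
```

```text
[519.04268233 -34.40690672  97.        ] 19.757944921116707 0.4075140710240846
[518.37675621 -34.11901198 100.        ] 19.546433787329963 0.4075140710240845
tip [518.96542078 -34.47791864 108.        ] washer [518.75234025 -34.50405974  84.        ]
{'t': 14.375, 'ee_pos': [519.845, -35.44, 214.135], 'orientation': [0.321, 1.548, -0.323], 'ft_force': [-0.028, 0.391, -1.047], 'moment': [0.004, -0.009, 0.024], 'width': 66.03, 'qpos': [-0.09, 0.283, 1.865, -0.002, 0.996, -1.25]}
```

move_arm --pt "20 50 0 0 -0.5" --pt "45 105 0 0 -0.5" --pt "70 160 0 0 -0.5" --pt "95 215 0 0 -0.5" --pt "112 276 0 0 -0.5" --pt "112 276 0 0 -0.5" --pt "112 276 0 0 -0.5"

```text
t: 15.25
ee_pos: [630.5, 240.0, 211.6]
orientation: [0.319, 1.551, -0.325]
ft_force: [0.1, -0.5, -0.3]
width: 66.3
```

```bash
python3 - <<'E'
from h import *
st(); T,im=wshot('w12'); crop(im,'pics/w12c.png',322,210,45,8); print(proj('wrist',[632,241,24],T))
E
```

```text
{'t': 15.25, 'ee_pos': [630.509, 239.998, 211.643], 'orientation': [0.319, 1.551, -0.325], 'ft_force': [0.131, -0.534, -0.331], 'moment': [-0.067, -0.047, 0.064], 'width': 66.256, 'qpos': [0.346, 0.51, 1.516, -0.001, 1.122, -0.814]}
[325.24750553 217.74563906]
```

View pics/w12.png

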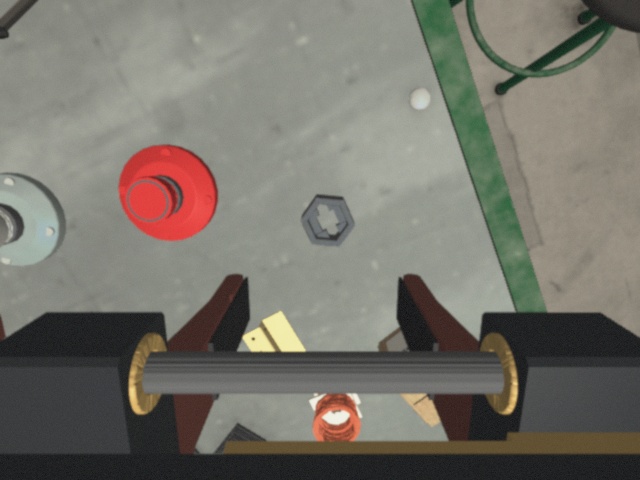

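View pics/w12c.png

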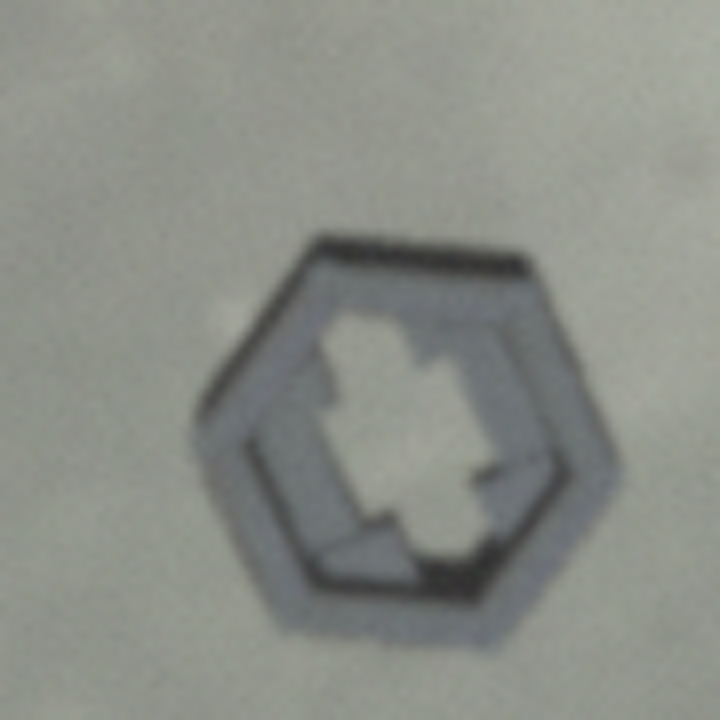

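```bash
python3 - <<'E'
from h import *
st(); T=np.load('pics/w12.npy'); f=lambda x,y:(277+x/8-.44,165+y/8-.44)
P=[plane('wrist',*f(*p),24,T) for p in [(318,258),(530,275),(622,465),(495,642),(285,630),(200,425)]]
P=np.array(P); print(P[:,:2].round(1), P.mean(0))
for i in range(3): print('diag',np.linalg.norm(P[i]-P[i+3]))
E_=[P[(i+1)%6]-P[i] for i in range(6)]; a=[np.arctan2(e[1],e[0]) for e in E_]; print(np.round(a,3), 'mod60',np.round(np.mod(a,np.pi/3),3), [round(float(np.linalg.norm(e)),1) for e in E_])
d=P[3]-P[0]; print('x-axis diag',np.arctan2(d[1],d[0]))
d=plane('wrist',*f(455,545),16,T)-plane('wrist',*f(370,325),16,T); print('slot',np.arctan2(d[1],d[0]))
E
```

```text
{'t': 15.3, 'ee_pos': [630.671, 239.333, 212.237], 'orientation': [0.32, 1.551, -0.325], 'ft_force': [0.951, -0.391, -0.223], 'moment': [-0.045, -0.011, 0.016], 'width': 66.108, 'qpos': [0.345, 0.509, 1.516, -0.001, 1.122, -0.814]}
[[611.2 241.2]
 [622.5 262.3]
 [646.7 263.5]
 [660.3 242.1]
 [649.3 220.4]
 [623.4 221.2]] [635.57158544 241.78994706  24.        ]
diag 49.03206703023127
diag 49.803907260119274
diag 48.30130220903018
[ 1.082  0.05  -1.007 -2.038  3.108  2.117] mod60 [0.035 0.05  0.04  0.057 1.013 0.023] [23.9, 24.3, 25.3, 24.3, 25.9, 23.4]
x-axis diag 0.01793274485438895
slot -0.043500583513520825
```

move_arm --pt "5 2.5 0 0.15 -0.5" --pt "5 2.5 -40 0.3 -0.5" --pt "5 2.5 -90 0.43 -0.5" --pt "5 2.5 -135 0.43 -0.5" --pt "5 2.5 -145 0.43 -0.5" --pt "5 2.5 -145 0.43 -0.5"

```text
t: 16.05
ee_pos: [635.8, 240.8, 67.5]
orientation: [-0.018, 1.574, 0.01]
ft_force: [-0.5, -0.6, 0.7]
width: 66.0
```

```bash
python3 - <<'E'
from h import *
st(); T,im=wshot('w13'); crop(im,'pics/w13c.png',322,275,60,6); print(np.arctan2(T[1,1],T[0,1]))
E
```

```text
{'t': 16.05, 'ee_pos': [635.787, 240.845, 67.498], 'orientation': [-0.018, 1.574, 0.01], 'ft_force': [-0.479, -0.623, 0.656], 'moment': [0.015, 0.0, -0.042], 'width': 65.99, 'qpos': [0.346, 0.689, 1.575, -0.004, 0.882, -1.24]}
1.588628093776264
```

View pics/w13.png

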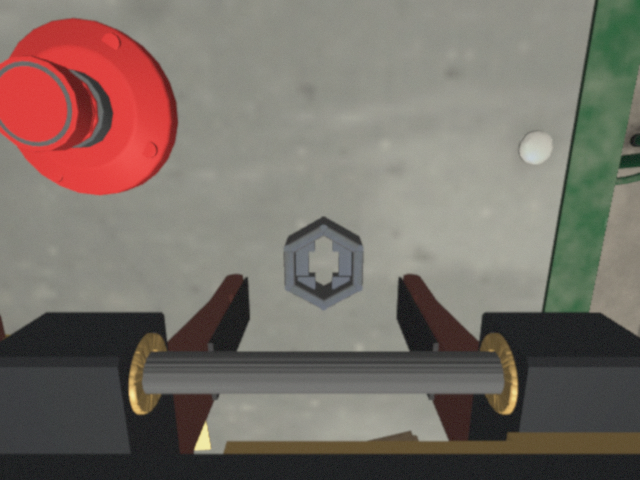

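View pics/w13c.png

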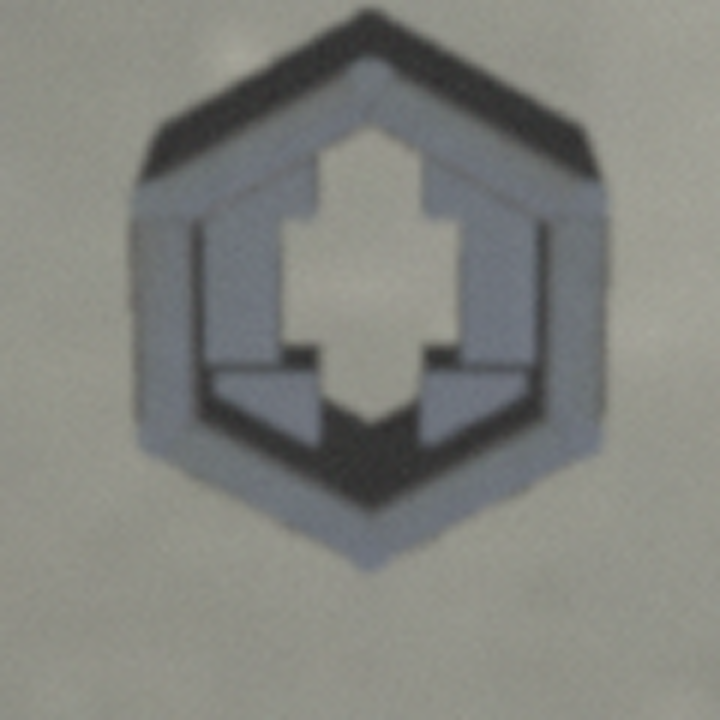

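```bash
python3 - <<'E'
from h import *
st(); T=np.load('pics/w13.npy'); T0=np.load('pics/w12.npy')
u=(262+371/6-.42,215+315/6-.42); print(plane('wrist',*u,24,T)); print(tri(ray('wrist',*u,T),ray('wrist',277+408/8-.44,165+448/8-.44,T0)))
a=plane('wrist',262+370/6,215+58/6,24,T);b=plane('wrist',262+370/6,215+572/6,24,T);d=b-a;print(np.linalg.norm(d),np.arctan2(d[1],d[0]))
E
```

```text
{'t': 16.1, 'ee_pos': [636.657, 241.42, 68.704], 'orientation': [-0.017, 1.572, 0.011], 'ft_force': [-0.912, 0.003, 0.569], 'moment': [0.02, 0.023, -0.078], 'width': 65.717, 'qpos': [0.346, 0.688, 1.574, -0.004, 0.882, -1.24]}
[635.82313295 241.23217658  24.        ]
(array([635.53231181, 241.6112599 ,  24.16745824]), np.float64(0.8808636066538479))
49.88876231809307 0.019086800883186802
```

move_arm --pt "-0.8 -0.1 -25 0 -0.5" --pt "-0.8 -0.1 -50 0 -0.5" --pt "-0.8 -0.1 -62 0 -0.5" --pt "-0.8 -0.1 -63.5 0 -0.5" --pt "-0.8 -0.1 -63.5 0 1" --pt "-0.8 -0.1 -63.5 0 1" --pt "-0.8 -0.1 -63.5 0 1" --pt "-0.8 -0.1 -63.5 0 1" --pt "-0.8 -0.1 -63.5 0 1"

```text
t: 17.23
ee_pos: [636.4, 241.5, 6.1]
orientation: [-0.017, 1.571, 0.012]
ft_force: [-1.3, -1.0, 5.6]
width: 43.8
```

move_arm --pt "0 0 0 0 1" --pt "0 0 10 0 1" --pt "0 0 50 0 1" --pt "0 0 100 0 1" --pt "0 0 150 0 1" --pt "0 0 190 0 1" --pt "0 0 190 0 1"

```text
t: 18.1
ee_pos: [638.4, 242.3, 200.5]
orientation: [-0.015, 1.564, 0.014]
ft_force: [0.2, -0.3, -1.2]
width: 43.9
```

```bash
python3 - <<'E'
from h import *
st(); T,im=wshot('w14'); crop(im,'pics/w14c.png',322,300,70,5)
E
```

```text
{'t': 18.1, 'ee_pos': [638.403, 242.255, 200.467], 'orientation': [-0.015, 1.564, 0.014], 'ft_force': [0.155, -0.294, -1.247], 'moment': [0.018, -0.036, -0.045], 'width': 43.868, 'qpos': [0.347, 0.528, 1.513, -0.003, 1.095, -1.241]}
```

View pics/w14c.png

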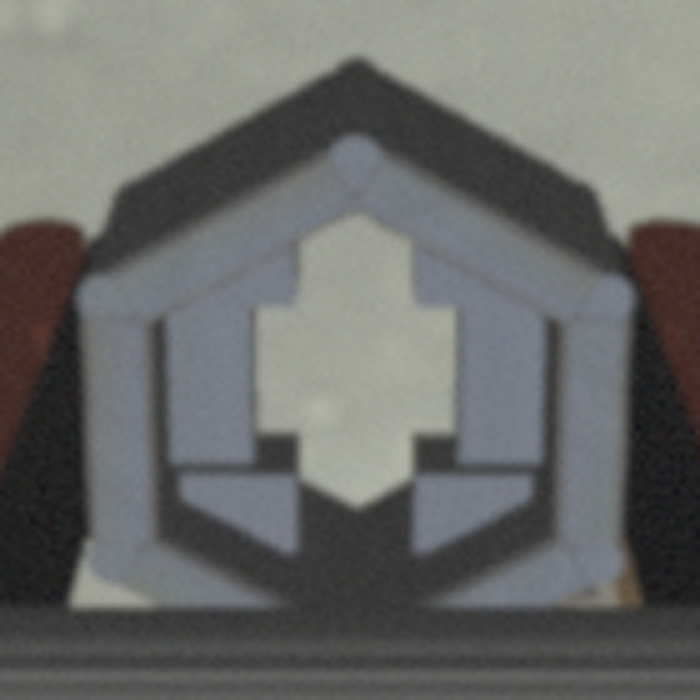

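```bash
python3 - <<'E'
from h import *
T=np.load('pics/w14.npy'); f=lambda x,y:(252+x/5-.4,230+y/5-.4)
Q=[(93,293),(620,293),(108,575),(608,575),(356,143)]
P=np.array([plane('wrist',*f(*q),T[2,3]+18,T) for q in Q])
L=(np.linalg.inv(T)@np.c_[P,np.ones(5)].T).T; print(L.round(1)); c=P[:4].mean(0); print('centre tool',L[:4].mean(0),'world off',c-T[:3,3])
print('top corner implies z', L[4,2]+25.4)
E
```

```text
[[-18.1 -20.5 -11.9   1. ]
 [-18.1  21.  -11.9   1. ]
 [-17.9 -20.1  12.9   1. ]
 [-17.9  20.9  12.8   1. ]
 [-18.2   0.2 -24.3   1. ]]
centre tool [-17.99770077   0.31967607   0.4712417    1.        ] world off [ 0.35142675  0.3435024  18.        ]
top corner implies z 1.1379818769692278
```

move_arm --pt "-25 -55 0 0.1 1" --pt "-50 -110 0 0.2 1" --pt "-75 -165 0 0.3 1" --pt "-100 -220 0 0.39 1" --pt "-119 -276 0 0.39 1" --pt "-119 -276 -40 0.39 1" --pt "-119 -276 -70 0.39 1" --pt "-119 -276 -78 0.39 1" --pt "-119 -276 -78 0.39 1"

```text
t: 19.27
ee_pos: [517.2, -34.1, 118.9]
orientation: [-0.321, 1.547, 0.319]
ft_force: [0.2, 0.0, -1.7]
width: 43.7
```

```bash
python3 - <<'E'
from h import *
st(); T,im=wshot('w15'); crop(im,'pics/w15c.png',322,300,70,5);print(np.arctan2(T[1,1],T[0,1]))
E
```

```text
{'t': 19.275, 'ee_pos': [517.209, -34.055, 118.852], 'orientation': [-0.321, 1.547, 0.319], 'ft_force': [0.214, 0.045, -1.735], 'moment': [0.039, 0.015, -0.029], 'width': 43.686, 'qpos': [-0.088, 0.421, 1.936, -0.001, 0.784, -2.066]}
1.9792462391370556
```

View pics/w15c.png

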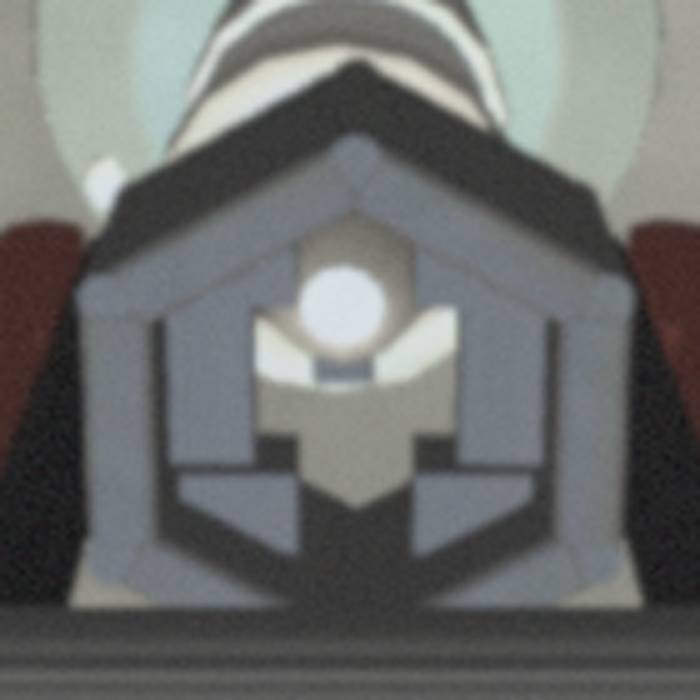

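```bash
python3 - <<'E'
from h import *
st(); T=np.load('pics/w15.npy'); f=lambda x,y:(252+x/5-.4,230+y/5-.4)
Ti=np.linalg.inv(T)
def L(P): return (Ti@np.append(P,1))[:3].round(2)
p=plane('wrist',*f(343,305),108,T); print('tip',p,L(p)); 
for z in (94,97,100): q=plane('wrist',*f(345,372),z,T); print('pin end',q,L(q))
zb=T[2,3]-6
Q=[(93,293),(620,293),(108,575),(608,575)]
c=np.mean([plane('wrist',*f(*q),zb+24,T) for q in Q],0); print('nut',c,L(c),'tip-nut',p-c)
# web top plane edges z=zb+16: notch edges: left/right x 255..455 at y 305 and y 440
W=[(255,305),(458,305),(255,435),(458,435)]
w=np.mean([plane('wrist',*f(*q),zb+16,T) for q in W],0); print('web notch',w,L(w),[L(plane('wrist',*f(*q),zb+16,T)) for q in W])
E
```

```text
{'t': 19.325, 'ee_pos': [517.995, -34.075, 119.706], 'orientation': [-0.322, 1.545, 0.319], 'ft_force': [-0.656, -0.455, -0.799], 'moment': [0.065, -0.002, 0.014], 'width': 43.67, 'qpos': [-0.088, 0.42, 1.935, -0.001, 0.784, -2.066]}
tip [518.45701867 -34.5590972  108.        ] [10.85 -0.95  0.94]
pin end [530.43253546 -29.27451968  94.        ] [24.85 -0.84 14.03]
pin end [529.19665814 -29.78820136  97.        ] [21.85 -0.82 12.69]
pin end [527.96078082 -30.30188304 100.        ] [18.85 -0.8  11.36]
nut [517.5472052  -33.48327164 136.85172355] [-18.     0.37   0.54] tip-nut [  0.90981347  -1.07582556 -28.85172355]
web notch [515.5739005  -34.40791398 128.85172355] [-10.     0.31  -1.64] [array([-9.99, -8.13, -7.52]), array([-10.01,   8.75,  -7.54]), array([-9.99, -8.28,  4.26]), array([-10.01,   8.91,   4.24])]
```

move_arm --pt "0.2 -0.9 0 0 1" --pt "0.2 -0.9 -8 0 1" --pt "0.2 -0.9 -14 0 1" --pt "0.2 -0.9 -19 0 1" --pt "0.2 -0.9 -20 0 1"

```text
t: 19.95
ee_pos: [517.8, -34.9, 99.2]
orientation: [-0.322, 1.546, 0.319]
ft_force: [0.5, 0.2, -1.1]
width: 43.5
```

```bash
python3 - <<'E'
from h import *
st(); T,im=wshot('w16'); crop(im,'pics/w16c.png',322,300,70,5)
E
```

```text
{'t': 19.95, 'ee_pos': [517.843, -34.934, 99.187], 'orientation': [-0.322, 1.546, 0.319], 'ft_force': [0.516, 0.214, -1.127], 'moment': [0.077, -0.052, 0.005], 'width': 43.496, 'qpos': [-0.09, 0.455, 1.944, -0.001, 0.742, -2.068]}
```

View pics/w16c.png

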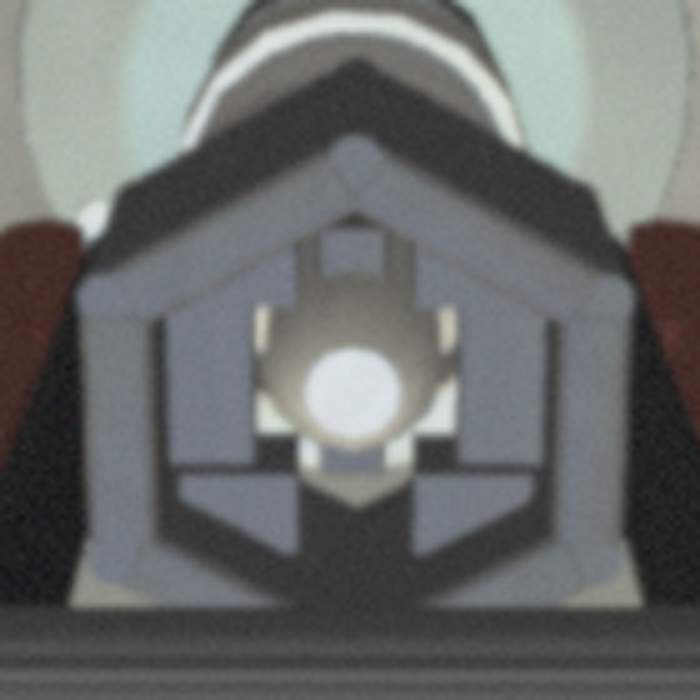

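move_arm --pt "0.1 -0.1 -3 0 1" --pt "0.1 -0.1 -5 0 1" --pt "0.1 -0.1 -6.5 0 1" --pt "0.1 -0.1 -7.5 0 1"

```text
t: 20.5
ee_pos: [518.1, -35.0, 91.7]
orientation: [-0.322, 1.545, 0.319]
ft_force: [-0.4, -0.8, -0.7]
width: 43.5
```

move_arm --pt "0 0 -1.5 0 1" --pt "0 0 -3 0 1" --pt "0 0 -4.5 0 1" --pt "0 0 -4.5 0 1"

```text
t: 21.0
ee_pos: [518.2, -35.1, 87.6]
orientation: [-0.322, 1.545, 0.319]
ft_force: [-1.3, -0.1, 5.9]
width: 43.7
```

move_arm --pt "0 0 -1.5 0 1" --pt "0 0 -3 0 1" --pt "0 0 -4.2 0 1" --pt "0 0 -5 0 1" --pt "0 0 -5 0 1"

```text
t: 21.62
ee_pos: [518.3, -35.0, 83.3]
orientation: [-0.322, 1.545, 0.319]
ft_force: [-3.0, 1.0, 10.0]
width: 43.4
```

move_arm --pt "0 0 -0.8 0 1" --pt "0 0 -1.2 0 1" --pt "0 0 -1.2 -0.12 1" --pt "0 0 -1.2 -0.24 1" --pt "0 0 -1.2 -0.36 1" --pt "0 0 -1.2 -0.36 1"

```text
t: 22.38
ee_pos: [519.4, -35.1, 83.3]
orientation: [-0.039, 1.566, 0.035]
ft_force: [-1.1, 0.1, 11.3]
width: 43.9
```

```bash
python3 - <<'E'
from h import *
st(); T,im=wshot('w17'); crop(im,'pics/w17c.png',322,300,70,5);print(np.arctan2(T[1,1],T[0,1])); st()
E
```

```text
{'t': 22.375, 'ee_pos': [519.435, -35.113, 83.31], 'orientation': [-0.039, 1.566, 0.035], 'ft_force': [-1.07, 0.068, 11.297], 'moment': [0.035, 0.336, -0.078], 'width': 43.948, 'qpos': [-0.089, 0.483, 1.948, -0.003, 0.706, -1.705]}
1.6179657850550753
{'t': 22.425, 'ee_pos': [519.439, -35.112, 83.321], 'orientation': [-0.039, 1.566, 0.036], 'ft_force': [-0.636, -0.024, 11.694], 'moment': [0.052, 0.283, -0.084], 'width': 44.278, 'qpos': [-0.089, 0.483, 1.948, -0.003, 0.706, -1.706]}
```

View pics/w17c.png

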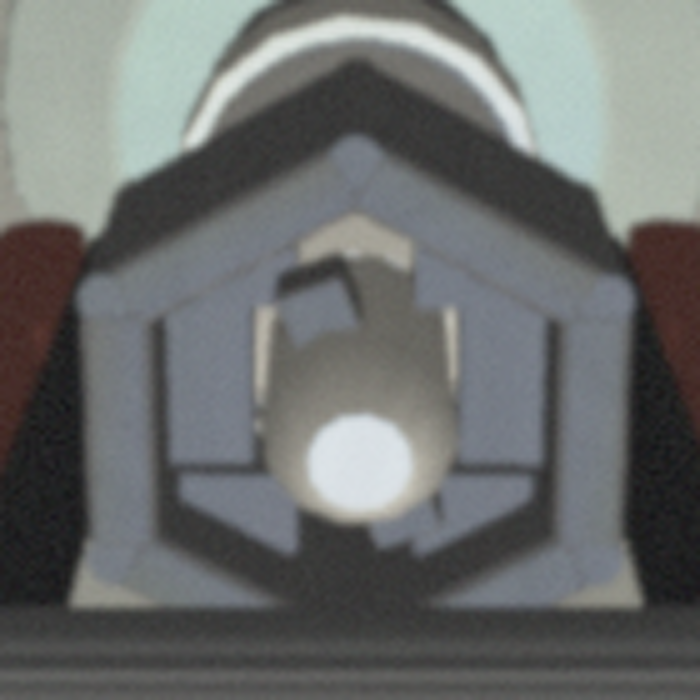

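move_arm --pt "0 0 -1.2 -0.15 1" --pt "0 0 -1.2 -0.3 1" --pt "0 0 -1.2 -0.45 1" --pt "0 0 -1.2 -0.6 1" --pt "0 0 -1.2 -0.76 1" --pt "0 0 -1.2 -0.92 1" --pt "0 0 -1.2 -1.07 1" --pt "0 0 -1.2 -1.21 1" --pt "0 0 -1.2 -1.21 1"

```text
t: 23.55
ee_pos: [520.0, -35.2, 83.1]
orientation: [0.901, 1.371, -0.907]
ft_force: [-2.8, 0.1, 11.8]
width: 44.1
```

```bash
python3 - <<'E'
from h import *
st(); T,im=wshot('w18'); crop(im,'pics/w18c.png',322,300,70,5);print(np.arctan2(T[1,1],T[0,1]))
E
```

```text
{'t': 23.55, 'ee_pos': [519.965, -35.192, 83.128], 'orientation': [0.901, 1.371, -0.907], 'ft_force': [-2.841, 0.118, 11.756], 'moment': [-0.051, 0.608, -0.056], 'width': 44.116, 'qpos': [-0.088, 0.485, 1.945, -0.007, 0.711, -0.489]}
0.4071776047647338
```

View pics/w18c.png

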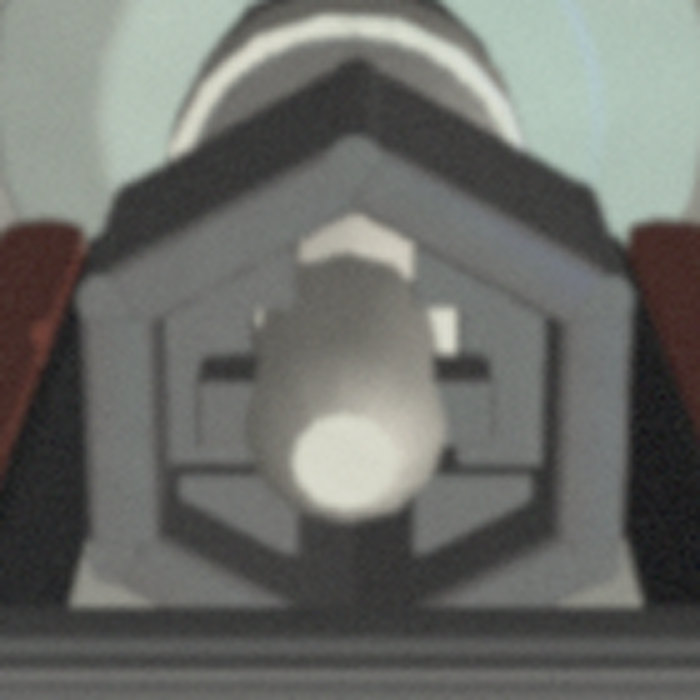

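move_arm --pt "-0.8 0 1 0 1" --pt "-0.8 0 2 0 1" --pt "-0.8 0 3 0 1" --pt "-0.8 0 3 0 1"

```text
t: 24.1
ee_pos: [519.8, -35.2, 86.2]
orientation: [0.901, 1.371, -0.905]
ft_force: [3.3, 0.5, -0.5]
width: 43.8
```

move_arm --pt "-0.3 0 0 0 -0.4" --pt "-0.3 0 0 0 -0.4" --pt "-0.3 0 0 0 -0.4" --pt "-0.3 0 0 0 -0.4"

```text
t: 24.6
ee_pos: [519.4, -35.2, 86.1]
orientation: [0.901, 1.371, -0.905]
ft_force: [0.9, -0.4, 0.3]
width: 61.6
```

```bash
python3 - <<'E'
from h import *
st(); T,im=wshot('w19'); crop(im,'pics/w19c.png',322,300,70,5)
E
```

```text
{'t': 24.6, 'ee_pos': [519.41, -35.205, 86.15], 'orientation': [0.901, 1.371, -0.905], 'ft_force': [0.873, -0.408, 0.278], 'moment': [-0.03, 0.011, 0.023], 'width': 61.614, 'qpos': [-0.088, 0.479, 1.945, -0.007, 0.715, -0.491]}
```

View pics/w19c.png

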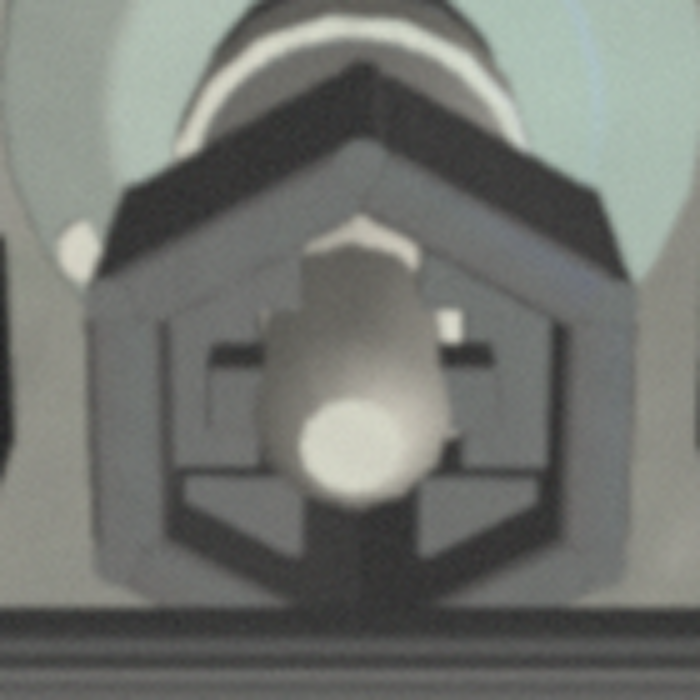

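move_arm --pt "0 0 15 0 -0.4" --pt "0 0 50 0 -0.4" --pt "0 0 90 0 -0.4" --pt "0 0 130 0 -0.4" --pt "0 0 130 0 -0.4" --pt "0 0 130 0 -0.4"

```text
t: 25.4
ee_pos: [519.0, -35.2, 216.2]
orientation: [0.9, 1.371, -0.905]
ft_force: [0.4, -0.5, -0.2]
width: 61.3
```

```bash
python3 - <<'E'
from h import *
st(); T,im=wshot('w20'); crop(im,'pics/w20c.png',322,225,50,6)
a=cv2.imread('pics/w20c.png')
d=get_image('side'); s=get_image('scene'); cv2.imwrite('pics/side20.png',d); cv2.imwrite('pics/scene20.png',s)
c=lambda im,u,v,r: cv2.resize(im[v-r:v+r,u-r:u+r],(400,400),interpolation=cv2.INTER_CUBIC)
cv2.imwrite('pics/f20.png',np.hstack([c(d,360,258,40),c(s,313,280,40)]))
f=lambda x,y:(272+x/6-.42,175+y/6-.42)
E
```

```text
{'t': 25.4, 'ee_pos': [519.025, -35.159, 216.231], 'orientation': [0.9, 1.371, -0.905], 'ft_force': [0.384, -0.47, -0.211], 'moment': [-0.049, 0.054, 0.001], 'width': 61.305, 'qpos': [-0.088, 0.277, 1.867, -0.005, 0.995, -0.493]}
```

View pics/w20c.png

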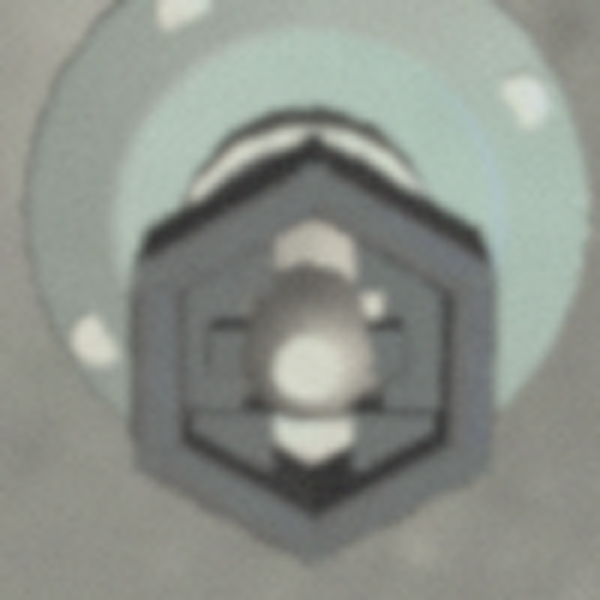

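View pics/f20.png

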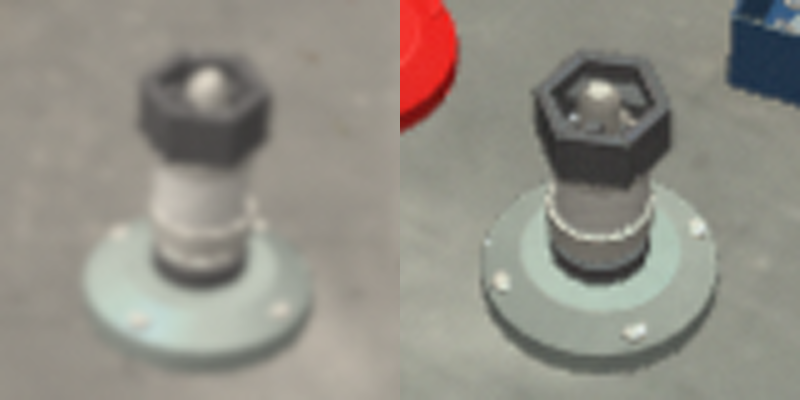

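```bash
python3 - <<'E'
from h import *
T=np.load('pics/w20.npy'); f=lambda x,y:(272+x/6-.42,175+y/6-.42)
Q=[(315,158),(490,255),(492,465),(313,560),(138,465),(138,258)]
for z in (102,104,108):
  P=np.array([plane('wrist',*f(*q),z,T) for q in Q]); print(z,P.mean(0).round(1),'diags',[round(float(np.linalg.norm(P[i]-P[i+3])),1) for i in range(3)],'flats',[round(float(np.linalg.norm((P[i]+P[i+1]-P[(i+3)%6]-P[(i+4)%6])/2)),1) for i in range(3)])
d=P[3]-P[0]; print('nut x axis',np.arctan2(d[1],d[0]), 'want', .407-np.pi/2)
c=np.mean([f(*q) for q in Q],0)
k=10; S=[(585,52),(667,85),(668,150-10),(630,145),(548,138),(537,95)]
# scene hex top corners (crop x offset 400, scale 5, origin 273,240)
S=[(583,55),(655,70),(668,118),(625,145),(550,138),(537,92)]
sc=np.mean([(273+(x-400)/5-.4,240+y/5-.4) for x,y in S],0); print(sc,tri(ray('wrist',*c,T),ray('scene',*sc)))
print('tip',plane('wrist',*f(310,367),108,T)); st()
E
```

```text
102 [519.8 -35.  102. ] diags [50.3, 50.1, 50.1] flats [43.8, 42.8, 43.7]
104 [519.6 -34.5 104. ] diags [49.9, 49.7, 49.8] flats [43.5, 42.5, 43.3]
108 [519.2 -33.6 108. ] diags [49.2, 49.0, 49.0] flats [42.9, 41.9, 42.7]
nut x axis -1.165948952218949 want -1.1637963267948965
[313.2 260.2] (array([519.97622784, -35.20189564, 100.28242978]), np.float64(0.30417773341610876))
tip [518.92327701 -34.27745296 108.        ]
{'t': 25.55, 'ee_pos': [518.532, -35.122, 215.002], 'orientation': [0.9, 1.373, -0.907], 'ft_force': [-0.63, -0.287, 0.568], 'moment': [-0.042, 0.043, 0.001], 'width': 61.283, 'qpos': [-0.088, 0.279, 1.867, -0.005, 0.995, -0.493]}
```

```bash
python3 -c "
from h import *
print(ctrl.close_job()); st()"
```

```text
the job is handed in; nothing more can be done
None
the job is handed in; nothing more can be done
```

The stack is assembled and the job was handed in at about 25.6 s; no verdict was reported. I set the sleeve on the bearing, then the washer on the sleeve. The nut dropped over the pin at 0.41 rad, which I had read from the wrist picture. I pressed it down with about 12 N, turned it a quarter turn clockwise and let it up.

**Lock:** In the last wrist pictures the pin lies along the notches, with the nut's angle within 0.01 rad of the target. As the nut came up 3 mm the push on the wrist fell to zero. It stayed put when I opened the gripper, so its underside should sit near 80 mm.

**Position:** The nut's centre measures within about 1 mm of the shaft axis. The gripper is clear, about 110 mm above the stack. I did not touch the coil, bracket or half shell.

**Disagreement:** A rough two-view measurement put the nut's top at 100 mm instead of the expected 104 mm. That is within the error of corners I read by eye in a small crop. I trusted the arm's own height and force readings and did not take a further measurement to settle it.

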